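Set up the surface-inspection station for a new batch

TASK

Set up the inspection station: first shut the air valve completely so that the isolation platform sits still. Then, with the valve still shut, lay every specimen carrier that is on the table fully down in a lane of the platform (one per lane, any lane), and unfold the orange leg of the finish-comparison plate all the way and stand the plate upright on its foot and leg on the rubber mat. Only after all that, open the valve to the 45 degree mark; leave the bottle, the black case and the mug alone.

Things in the scene. Friction and masses are not known exactly. Their poses are not given: they have to be found in the camera images.
- platform: Fixed blue and dark isolation platform, 180 x 270 mm in plan, dark top 30 mm above the table; origin under its centre, z up. Four lanes run along its x axis at y = -84, -28, +28, +84 mm, each 114 mm long between two end bars 18 mm high. A carrier lying in a lane rests on the dark top, its length along the platform's x.
- lane1 (a point): Where a carrier's listed centre point is when it lies in the lane at y = -84 mm; axes as the platform's. Each lane is 36 mm wide between aluminium blocks 20 mm wide and 12 mm high, which stand only near its two ends (32 to 58 mm from the middle); the middle 64 mm is open.
- lane2 (a point): The same for the lane at y = -28 mm.
- lane3 (a point): The same for the lane at y = +28 mm.
- lane4 (a point): The same for the lane at y = +84 mm.
- valve_axis (a point): Point on the air valve's upright axis at half the handle's height, 71 mm above the table. Handle: blue bar 92 mm long, 14 wide, 26 high, centred on the axis, one end yellow. It turns over a white dial 132 mm across, its top 47 mm above the table. Axes of the fixed base, z up: black dial marks at its x (shut) and y (fully open), red mark at 45 degrees; brass pipe along y.
- valve (a joint): Opening of the valve, rad: 0 = shut (stop), the handle's yellow end at the x mark, bar across the pipe; grows counter-clockwise seen from above; 0.785 = yellow end at the red mark; 1.571 = fully open (stop), bar along the pipe. Stays where it is left; about 0.06 N m to turn.
- mat: Black rubber mat fixed to the table, 260 x 220 mm (its x by its y), 3 mm thick; origin at the centre of its underside, z up.
- plate: Finish-comparison plate: aluminium, 10 mm thick, 0.35 kg plus a leg of 0.17 kg. Starts lying face down on the mat, leg folded on its upper side, top edge towards the robot. Origin on its face under the foot bar's axis; x from the foot to the top edge, z out of its back, y along the foot. 110 mm wide up to x = 74 mm, then 50 mm wide up to the top edge at x = 125 mm.
- plate_rod (a point): Middle of the plate's steel cross rod (along y), at x 108, z 26 mm of the plate; 14 mm thick, 64 mm long over its round ends, which stand 7 mm proud of the narrow part. Held by the two ends, the plate swings freely between the fingers; lifted with the leg open it hangs nearly upright, leaning back about 0.1 rad.
- plate_foot (a point): Middle of the plate's rubber foot bar, on its axis, at x 0, z 9 mm of the plate: 18 mm thick, 90 mm long along y. Axes as the plate's. Standing on foot and open leg, the plate leans back about 0.27 rad, the rod's axis is 109 mm above the mat and 45 mm behind the foot's axis, and the leg's end 136 mm behind the foot's axis.
- leg_tip (a point): Middle of the cross bar at the free end of the orange leg: bar 14 mm thick, round ends, 36 mm long along y. The leg (14 mm wide) is hinged on the cross rod, 136 mm from here. Folded, it lies parallel to the plate, and the bar is 28 mm beyond the foot's axis, clear of it, 26 mm above the plate's face; pinched by its ends it can be lifted in an arc about the rod.
- leg (a joint): Opening angle of the leg, rad: 0 = folded flat, 1.0 = fully open (stop). Friction hinge, 0.2 N m: it stays where it is left.
- carrier1_mid (a point): Centre of specimen carrier 1, half-way up it, 30 mm above its underside: aluminium bar 100 x 28 x 22 mm (x along its length) with two dark discs on top and between them an upright yellow tab to grip, 26 mm along x and 14 mm along y, from 22 to 60 mm above the underside; about 0.2 kg. Starts on the table between mat and platform. May be absent (None).
- carrier2_mid (a point): Centre of specimen carrier 2, half-way up it, 30 mm above its underside: aluminium bar 100 x 28 x 22 mm (x along its length) with two dark discs on top and between them an upright yellow tab to grip, 26 mm along x and 14 mm along y, from 22 to 60 mm above the underside; about 0.2 kg. Starts on the table between mat and platform. May be absent (None).
- carrier3_mid (a point): Centre of specimen carrier 3, half-way up it, 30 mm above its underside: aluminium bar 100 x 28 x 22 mm (x along its length) with two dark discs on top and between them an upright yellow tab to grip, 26 mm along x and 14 mm along y, from 22 to 60 mm above the underside; about 0.2 kg. Starts on the table between mat and platform. May be absent (None).
- carrier4_mid (a point): Centre of specimen carrier 4, half-way up it, 30 mm above its underside: aluminium bar 100 x 28 x 22 mm (x along its length) with two dark discs on top and between them an upright yellow tab to grip, 26 mm along x and 14 mm along y, from 22 to 60 mm above the underside; about 0.2 kg. Starts on the table between mat and platform. May be absent (None).
- cleaner: Bystander: closed bottle, 60 mm across, 150 mm high; origin under its centre.
- gauge_case: Bystander: black instrument case, 80 x 150 x 30 mm; origin under its centre.
- mug: Bystander: white mug, 76 mm across, 85 mm high; origin under its centre.
Not all that is in view belongs to the job. Leave any blue or red look-alike of the part that bears carrier3_mid alone.

How it is judged:
By the outcome, as a careful person would: the job done as asked, in the order asked, and still so for the second after the job is handed in, with the robot touching nothing.
Of carrier1, carrier2, carrier3, carrier4 only 3 to 4 are there at a start; the rules pass over those that are not, and their reading is None.
At some moment in a run one of carrier1, carrier2, carrier3, carrier4 may be knocked a few centimetres aside while the robot is not near it.
Once in a run the grip may slacken for a moment while it holds something.
It also fails if it takes over 184 s, if anything falls off the work surface, if the arm or the gripper's body presses on something with over 40 N, if the wrist force passes 120 N, or if a joint passes its speed limit or range.

ROBOT

A 6-joint arm with a two-finger parallel gripper is mounted at the origin on the work surface. World frame = base frame: x ahead of the robot, y to its left, z up, the work surface at z = 0. Lengths are in mm, angles in rad, forces in N, time in s.
With the tool pointing down it reaches from about 375 to 925 mm from the base axis. Payload 5.7 kg.
Tool frame: the origin (TCP) lies on the centre line of the jaws, within the pads' length; the fingertips stand 19 mm ahead of it and the grasp point (between the pads) is the TCP (env.tip_reach is the distance from the TCP to the fingertips, in mm); x points along the fingers, z is the direction in which the jaws open and shut, and the axes are right-handed (so a half turn about x gives the same grasp; the last joint's range is limited). The gripper opens to 85 mm and grips with 20 to 120 N. Pads are 22 mm wide; open, the fingers measure 114 mm over their backs; the gripper's body (76 mm by 85 mm) begins 54 mm behind the grasp point. The pads swing forward as they close: fully open they stand 13 mm farther back than shut.
Start: joints at [-1.319, 0.359, 1.51, -0, 1.272, -0.115], TCP at [215.162, -560.063, 250.267] pointing down, gripper open.
Joint ranges: [-2.97, 2.97], [-1.01, 2.36], [0.21, 2.38], [-0.96, 4.11], [0.2, 2.71], [-2.98, 2.98]. Speed limits (rad/s): [2.39, 2.39, 3.14, 3.14, 3.14, 3.14].

INTERFACE

Orientations are given as a unit quaternion [x, y, z, w].
In Python, from bench import env, imaging gives the robot as it stands.
- The arm moves only by the tool move_arm, never from a script. Its argument "plan" is a list of rows, each a list of 3 entries, a list of its own where there are three numbers: the closure in counts, from 0 (fully open) to 255 (shut), then the shift along the world's x, y, z in cm, then the turn about the world's z in degrees. In form: [[fingers, [tx, ty, tz], roll], ...]. A call has 1 to 12 rows; each row is the pose to reach, as a shift and turn from the pose commanded when the call began; what a row does not reach only later rows make up. A row lasts 1/12 s, in which the tool goes at most 41.7 mm and 7.16 degrees, less where a joint would pass 70% of its speed; a pose out of reach is approached as far as the arm can. A call with a gripper value outside its range is refused whole. The fingers move at their own pace and stop on an object; the grip force is fixed at half the most. Time passes only in rows, so rows that repeat a pose let the fingers close. It gives the time, the measured TCP pose, the force and the opening at its end, in the units of the state.
- env.get_obs(): the state, without advancing time (a new reading comes with each control period).
- imaging.camera(name): name is "scene" or "top" or "wrist"; returns a dict with "pixels" (420x560x3 uint8, red, green, blue), "z_map" (420x560 float32, mm along the optical axis (not along the pixel's ray), 0 where there is no reading), "fx", "fy", "cx", "cy" (pixels), "R" (3x3) and "t" (3): a world point X has camera coordinates R X + t. Camera axes: x right, y down, z forward; pixel columns grow to the right and rows downward; lengths in mm; the calibration is good to about 2 mm. A picture is of the moment at which its call begins.
- env.job_done(): hands the job in, once; it reports no verdict.
The state is a dict: "time_s": time; "q": joint angles; "dq": joint speeds; "joint_torque": joint torques, N m; "tool_pos": TCP position; "eef_rot": TCP orientation; "force": force on the tool from outside, world axes, zero at the start; "wrist_torque": the same for the moment, N m; "finger_gap": opening from 0.0 (shut) to 1.0 (fully open).
Only numpy, scipy, OpenCV 4.12 (cv2) and the standard library are available. Lean on these libraries where they do the work, as an engineer would, in place of code of your own. Each camera call takes 0.05 s, during which the arm holds its last target. There are 200 camera calls.

## Working session

There is one attempt and no reset: what is moved stays moved. The work goes in short steps, Python scripts to look and compute and a tool call to move; the robot and the scene stay as the last step left them, time stands still between calls to the robot, and variables do not carry over. Pictures are saved under pics/ and viewed, about 12 in all and at most 16, crops included, and the job is handed in when it is done.

Besides the shell and the picture viewer there is one more tool, called after ">>>" as name(argument=value, ...) on one line, values as JSON. move_arm: Moves the arm, as the interface text tells. Its arguments: {"type":"object","properties":{"plan":{"type":"array","items":{"type":"array"}}},"required":["plan"]}

```bash
ls; mkdir -p pics; cat > h.py <<'E'
import numpy as np, cv2
from bench import env, imaging
def cam(n):
    c=imaging.camera(n); return c
def save(c,f,crop=None,s=1):
    p=cv2.cvtColor(c["pixels"],cv2.COLOR_RGB2BGR)
    if crop: p=p[crop[1]:crop[3],crop[0]:crop[2]]
    if s!=1: p=cv2.resize(p,None,fx=s,fy=s,interpolation=cv2.INTER_CUBIC)
    cv2.imwrite("pics/"+f,p)
def world(c):
    z=c["z_map"].astype(float); v,u=np.mgrid[:z.shape[0],:z.shape[1]]
    P=np.stack([(u-c["cx"])/c["fx"]*z,(v-c["cy"])/c["fy"]*z,z],-1)
    W=(P-np.array(c["t"]))@np.array(c["R"]); W[z==0]=np.nan
    return W
E
python3 - <<'E'
from h import *
import pickle
for n in ("top","scene"):
    c=cam(n); save(c,n+"0.png",s=1.4); pickle.dump(c,open(n+"0.pkl","wb"))
    print(n,c["fx"],c["cx"],c["cy"],np.round(c["R"],3).tolist(),np.round(c["t"]))
print(env.get_obs())
E
```

```text
pics
top 538.2842448779356 285.2707564925866 199.05064290675276 [[0.017, -1.0, 0.011], [-0.999, -0.017, -0.048], [0.048, -0.01, -0.999]] [   6.  550. 1570.]
scene 402.62204238137167 272.80274428587995 210.29159363133982 [[-0.327, 0.945, -0.013], [0.578, 0.189, -0.794], [-0.748, -0.267, -0.608]] [ 150. -264. 1592.]
{'time_s': 0.1, 'q': array([-1.31909473e+00,  3.59413520e-01,  1.51132717e+00,  1.12692972e-05,
        1.27251200e+00, -1.15122296e-01]), 'dq': array([ 0.00058364, -0.00339591, -0.00161082, -0.00207059, -0.00163427,
       -0.00050584]), 'joint_torque': array([ 1.34711176e-03, -5.28648305e+01, -2.79350960e+01, -5.36573725e-05,
        4.94505526e-03,  4.69377915e-05]), 'tool_pos': array([ 215.02879937, -559.51879499,  249.54807822]), 'eef_rot': array([ 0.40081031,  0.58324523, -0.40003313,  0.58236551]), 'force': array([0.20142047, 0.78930844, 0.53523533]), 'wrist_torque': array([ 0.02785817,  0.00960747, -0.05263262]), 'finger_gap': 1.0015599577562506}
```

View pics/top0.png

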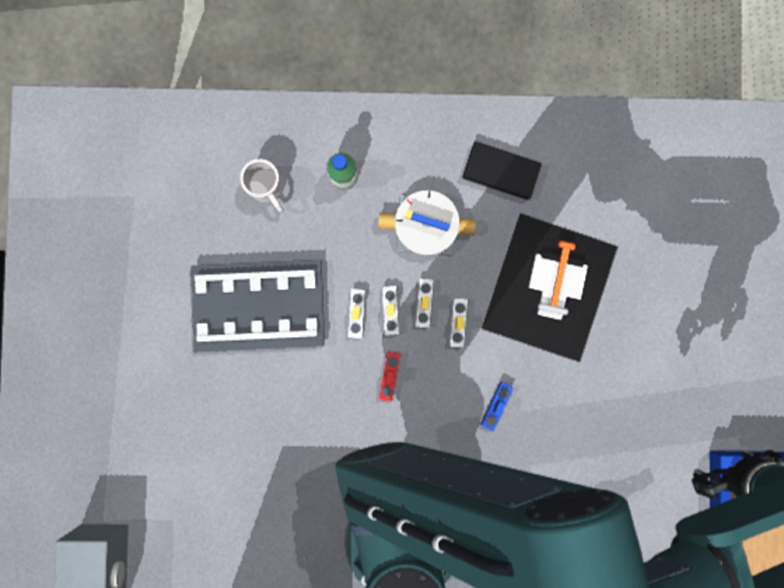

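View pics/scene0.png

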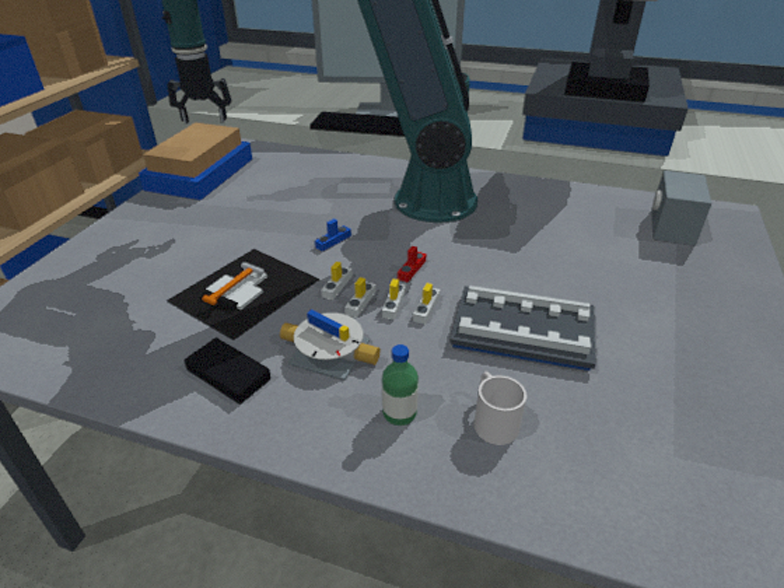

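The top view (1.4x) shows four aluminium carriers with yellow tabs at (357,313), (390,310), (425,303) and (459,322). The red (390,376) and blue (497,403) look-alikes stay where they are. The platform is at (258,305), the valve at (428,222) with its yellow end near the y mark, so it is mostly open, and the mat and plate are at (553,288). Next I'll measure.

```bash
cat >> h.py <<'E'
def measure(c):
    W=world(c); hsv=cv2.cvtColor(c["pixels"],cv2.COLOR_RGB2HSV).astype(int); H,S,V=[hsv[...,i] for i in range(3)]
    z=W[...,2]; out={}
    roi=(W[...,0]>300)&(W[...,0]<900)&(W[...,1]<450)&(W[...,1]>-450)
    yel=(H>18)&(H<32)&(S>120)&(V>90)&(z>40)&roi
    n,l,st,ce=cv2.connectedComponentsWithStats(yel.astype(np.uint8))
    for i in range(1,n):
        if st[i,4]<6: continue
        m=W[l==i]; t=m[m[:,2]>np.nanmax(m[:,2])-8]
        cen=(t.max(0)+t.min(0))/2
        d=np.hypot(W[...,0]-cen[0],W[...,1]-cen[1])
        b=(d<62)&(z>12)&(z<32)&roi
        q=W[b][:,:2].astype(np.float32)
        r=cv2.minAreaRect(q) if len(q)>20 else None
        out.setdefault("yellow",[]).append((ce[i].round(),st[i,4],cen.round(1),r and (np.round(r[0],1),np.round(r[1],1),round(r[2],1))))
    return out,W,H,S,V
E
python3 - <<'E'
from h import *
import pickle
c=pickle.load(open("top0.pkl","rb")); o,W,H,S,V=measure(c)
for y in o["yellow"]: print(y)
z=W[...,2]; X=W[...,0];Y=W[...,1]
def rect(m,n):
    q=W[m]; r=cv2.minAreaRect(q[:,:2].astype(np.float32)); print(n,len(q),np.round(r[0],1),np.round(r[1],1),round(r[2],2),"z",np.nanmedian(q[:,2]).round(1))
reg=lambda x0,x1,y0,y1:(X>x0)&(X<x1)&(Y>y0)&(Y<y1)
# rough location print
for n,(u,v) in dict(plat=(184,218),valve=(306,158),mat=(395,205),rod=(394,223),tip=(405,175)).items(): print(n,W[v,u].round(1))
p=W[218,184]; pr=reg(p[0]-150,p[0]+150,p[1]-180,p[1]+170)
rect(pr&(z>24),"platform"); rect(pr&(z>43)&(z<55),"bars")
v=W[158,306]; vr=reg(v[0]-100,v[0]+100,v[1]-100,v[1]+100)
rect(vr&(z>68),"handle"); rect(vr&(z>41)&(z<53),"dial"); rect(vr&(z>68)&(H>100)&(H<130)&(S>120),"blue")
m=W[205,395]; mr=reg(m[0]-220,m[0]+220,m[1]-220,m[1]+220)
rect(mr&(V<45)&(z<9)&(S<120)&reg(0,775,-1000,1000),"mat")
rect(mr&(H<14)&(S>150)&(V>100)&(z>15),"orange leg")
rect(mr&(V>140)&(z>6)&(S<60),"plate")
rect(mr&(V>100)&(z>24)&(S<60),"rodlike")
print([a for a in dir(env) if a[0]!='_'], env.tip_reach)
big=cv2.cvtColor(c["pixels"],cv2.COLOR_RGB2BGR)[120:265,240:450]
cv2.imwrite("pics/crop1.png",cv2.resize(big,None,fx=3.8,fy=3.8,interpolation=cv2.INTER_CUBIC))
E
```

```text
(array([291., 153.]), np.int32(15), array([676.6,   0.9,  90.1]), None)
(array([275., 157.]), np.int32(45), array([667.2,  46.2,  44.1]), None)
(array([333., 161.]), np.int32(49), array([ 661.3, -120.5,   46.4]), (array([ 657.6, -113.1]), array([ 50.9, 103.7]), 83.9))
(array([303., 216.]), np.int32(40), array([500.3, -35.4,  63.6]), (array([501.3, -12.8]), array([76.4, 99.2]), 85.7))
(array([278., 221.]), np.int32(30), array([483.4,  34.2,  62.3]), (array([482.2,  34.3]), array([122.3,  93.3]), 56.7))
(array([254., 224.]), np.int32(36), array([476.6, 103.7,  64.5]), (array([474.4,  81.1]), array([75.1, 99.7]), 87.6))
(array([328., 230.]), np.int32(40), array([ 460.2, -107.3,   63.4]), (array([461.2, -84.3]), array([77. , 99.5]), 86.0))
plat [489.1 308.9  27.3]
valve [663.8 -40.4  81.8]
mat [ 538.  -307.8   14.4]
rod [ 485.  -305.4   13.5]
tip [ 625.  -331.5   37.1]
platform 5609 [487.7 310. ] [180.  271.1] 3.65 z 31.9
bars 825 [487.9 309.9] [134.2 244.5] 3.58 z 47.1
handle 185 [665.2 -38.2] [91.9 15.6] 72.88 z 83.5
dial 1392 [664.5 -39.7] [132.3 163.1] 34.53 z 47.2
blue 134 [663.9 -43.1] [76.6 14.3] 73.16 z 83.9
mat 3019 [ 540.3 -302.1] [215.  253.5] 72.08 z 3.1
orange leg 114 [ 566.  -323.6] [ 31.9 131.7] 82.71 z 33.4
plate 1868 [ 538.4 -307.2] [439.4 438.3] 0.06 z 13.0
rodlike 318 [ 561.  -211.1] [293.6 242.7] 1.27 z 36.4
['MotionError', 'get_obs', 'job_done', 'tip_reach'] 19.0
```

View pics/crop1.png

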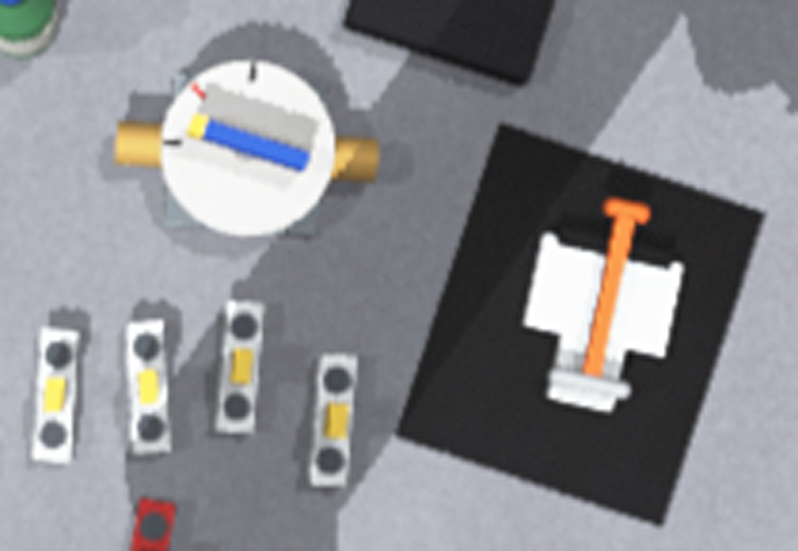

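The crop at 3.8x shows the valve's red mark at (198,92), the black marks at (252,70) and (172,142), and the yellow end at (198,126). The carrier tabs are yellow at (55,393), (148,386), (242,367) and (336,420), and the red one is a decoy. The leg bar is at (626,210) and the rod at (590,385). I'll refine these numbers.

```bash
cat >> h.py <<'E'
from scipy.spatial.transform import Rotation as Ro
def carriers(c):
    o,W,H,S,V=measure(c); z=W[...,2]; res=[]
    for y in o["yellow"]:
        cen=y[2]
        if not 52<cen[2]<110 or cen[0]>620: continue
        base=cen[2]-63.5
        dx=W[...,0]-cen[0]; dy=W[...,1]-cen[1]
        a=0.;off=0.
        for _ in range(4):
            u=dx*np.cos(a)+dy*np.sin(a); v=-dx*np.sin(a)+dy*np.cos(a)-off
            m=(abs(u)<62)&(abs(v)<(22 if _==0 else 18))&(z>base+14)&(z<base+34)
            q=W[m][:,:2].astype(np.float32); r=cv2.minAreaRect(q)
            w,h=r[1]; t=np.deg2rad(r[2]+(0 if w>h else 90)); a=(t+np.pi/2)%np.pi-np.pi/2
            off=-(r[0][0]-cen[0])*np.sin(a)+(r[0][1]-cen[1])*np.cos(a)
        res.append((cen[:3],np.round(r[0],1),np.round(r[1],1),round(np.degrees(a),1)))
    return res
def jaw():
    R=Ro.from_quat(env.get_obs()["eef_rot"]).as_matrix(); z=R[:,2]; return (np.degrees(np.arctan2(z[1],z[0])),R.round(3))
E
python3 - <<'E'
from h import *
import pickle
c=pickle.load(open("top0.pkl","rb")); 
for r in carriers(c): print(r)
o,W,H,S,V=measure(c); z=W[...,2]; X=W[...,0];Y=W[...,1]
print("jaw",jaw())
reg=lambda x0,x1,y0,y1:(X>x0)&(X<x1)&(Y>y0)&(Y<y1)
w=reg(580,760,-130,60)&(z>44)&(z<51)&(S<60); q=W[w]; print("dial ext",np.percentile(q,[.5,99.5],axis=0).round(1), cv2.minEnclosingCircle(q[:,:2].astype(np.float32)))
og=reg(420,680,-420,-200)&(H<14)&(S>150)&(V>100)&(z>15); q=W[og]
tip=q[q[:,0]>np.nanmax(q[:,0])-16]; st=q[q[:,0]<np.nanmax(q[:,0])-22]
vx=cv2.fitLine(st[:,:2].astype(np.float32),cv2.DIST_HUBER,0,.01,.01).ravel(); print("leg line",vx, "z",np.nanmedian(st[:,2]),q.min(0),q.max(0))
r=cv2.minAreaRect(tip[:,:2].astype(np.float32));print("tip",r,np.nanmedian(tip[:,2]))
al=reg(420,680,-400,-220)&(S<50)&(V>110)&(z>6)
for lo,hi in((6,20),(20,32),(25,45)):
    q=W[al&(z>lo)&(z<hi)]; r=cv2.minAreaRect(q[:,:2].astype(np.float32)); print(lo,hi,len(q),np.round(r[0],1),np.round(r[1],1),r[2],np.median(q[:,2]))
E
```

```text
(array([500.3, -35.4,  63.6]), array([499.5, -36.8]), array([28.1, 99.2]), np.float64(-4.5))
(array([483.4,  34.2,  62.3]), array([482.4,  33.6]), array([99.9, 27.9]), np.float64(4.1))
(array([476.6, 103.7,  64.5]), array([475.4, 104.7]), array([28.2, 99.8]), np.float64(-2.8))
(array([ 460.2, -107.3,   63.4]), array([ 459.5, -108.8]), array([28. , 99.5]), np.float64(-4.0))
jaw (np.float64(-68.98272008937276), array([[-0.   ,  0.933,  0.359],
       [ 0.002,  0.359, -0.933],
       [-1.   ,  0.   , -0.002]]))
dial ext [[ 601.6 -102.6   44.1]
 [ 728.9   24.4   50.9]] ((665.1567993164062, -38.54362106323242), 65.90216064453125)
leg line [ 9.7836941e-01 -2.0686546e-01  5.5197900e+02 -3.1225723e+02] z 32.03592267338482 [ 502.34207154 -347.2934526    19.175468  ] [ 631.54533215 -300.13370889   43.23169791]
tip ((624.0839233398438, -331.1776428222656), (32.15531539916992, 14.881163597106934), 88.81029510498047) 34.70116450381865
6 20 885 [ 551.5 -312.2] [257.6 177.5] 0.5401448011398315 13.27856860427668
20 32 63 [ 536.5 -313. ] [105.3 111.8] 81.93923950195312 22.59971562725943
25 45 107 [ 530.6 -302.5] [98.8 58.9] 2.9022247791290283 34.39434458405533
```

>>> move_arm(plan=[[0,[45.0,52.1,-8],52],[0,[45.0,52.1,-8],52],[0,[45.0,52.1,-8],52],[0,[45.0,52.1,-8],52],[0,[45.0,52.1,-8],52],[0,[45.0,52.1,-8],52],[0,[45.0,52.1,-8],52],[0,[45.0,52.1,-8],52],[0,[45.0,52.1,-8],52],[0,[45.0,52.1,-8],52],[0,[45.0,52.1,-8],52],[0,[45.0,52.1,-8],52]])

```text
time_s: 1.1
tool_pos: [540.6, -182.2, 192.1]
eef_rot: [0.104, 0.7, -0.104, 0.699]
force: [0.1, -0.6, -0.3]
finger_gap: 0.998
```

>>> move_arm(plan=[[0,[12.5,14.5,0],0],[0,[12.5,14.5,0],0],[0,[12.5,14.5,0],0],[0,[12.5,14.5,0],0],[0,[12.5,14.5,0],0],[0,[12.5,14.5,0],0],[0,[12.5,14.5,-6],0],[0,[12.5,14.5,-9],0],[0,[12.5,14.5,-11.8],0],[0,[12.5,14.5,-11.8],0],[200,[12.5,14.5,-11.8],0],[200,[12.5,14.5,-11.8],0]])

```text
time_s: 2.1
tool_pos: [665.7, -39.8, 76.1]
eef_rot: [0.105, 0.699, -0.105, 0.7]
force: [0.7, -0.3, 0.7]
finger_gap: 0.749
```

>>> move_arm(plan=[[255,[0,0,0],0],[255,[0,0,0],0],[255,[0,0,0],0],[255,[0,0,0],0],[255,[0,0,0],0],[255,[0,0,0],0]])

```text
time_s: 2.6
tool_pos: [664.5, -39.1, 76.5]
eef_rot: [0.104, 0.699, -0.104, 0.699]
force: [-4.5, 1.7, 9.5]
finger_gap: 0.148
```

>>> move_arm(plan=[[255,[0,0,0],-7],[255,[0,0,0],-14],[255,[0,0,0],-21],[255,[0,0,0],-28],[255,[0,0,0],-35],[255,[0,0,0],-42],[255,[0,0,0],-49],[255,[0,0,0],-56],[255,[0,0,0],-63],[255,[0,0,0],-70],[255,[0,0,0],-75],[255,[0,0,0],-77]])

```text
time_s: 3.6
tool_pos: [664.0, -38.4, 76.5]
eef_rot: [-0.518, -0.482, 0.518, -0.481]
force: [-5.8, 3.7, 11.4]
finger_gap: 0.152
```

>>> move_arm(plan=[[255,[0,0,0],-1],[255,[0,0,0],-2],[255,[0,0,0],-2],[255,[0,0,0],-2]])

```text
time_s: 3.93
tool_pos: [664.0, -38.4, 76.5]
eef_rot: [-0.524, -0.474, 0.525, -0.474]
force: [-5.0, 4.2, 12.0]
finger_gap: 0.153
```

```bash
python3 - <<'E'
from h import *
o=env.get_obs(); print(jaw()[0],o["force"],o["wrist_torque"],o["finger_gap"],o["q"].round(2))
E
```

```text
-95.75465333492195 [-5.02349208  4.1913453  12.0056555 ] [0.54311178 0.82979828 1.70444289] 0.15278463719045848 [-0.16  0.63  1.52 -0.    1.    1.51]
```

The wrist torque of 1.7 N m shows the valve is at its stop. I'll release it and look.

>>> move_arm(plan=[[255,[0,0,0],1],[100,[0,0,0],2],[60,[0,0,0],2],[60,[0,0,0],2],[60,[0,0,2],2],[60,[0,0,6],3],[60,[0,0,10],3],[60,[0,0,12],3],[60,[-4,3,13],3],[60,[-8,6,13],3],[60,[-12,9,13],3],[60,[-15,11.4,13],3]])

```text
time_s: 4.93
tool_pos: [531.4, 61.4, 204.8]
eef_rot: [0.514, 0.486, -0.513, 0.487]
force: [0.4, 0.8, 0.1]
finger_gap: 0.764
```

```bash
python3 - <<'E'
from h import *
c=cam("top")
for r in carriers(c): print(r)
o,W,H,S,V=measure(c); z=W[...,2]; X=W[...,0];Y=W[...,1]
w=(X>590)&(X<740)&(Y>-110)&(Y<35)&(z>74)&(z<92)
b=w&(H>100)&(H<130)&(S>120); y=w&(H>18)&(H<32)&(S>120)
q=W[b|y]; print(len(q), cv2.minAreaRect(q[:,:2].astype(np.float32)), W[b].mean(0),W[y].mean(0))
save(c,"v1.png",(250,100,370,250),4)
print(env.get_obs()["tool_pos"],jaw()[0],env.get_obs()["finger_gap"])
E
```

```text
(array([501.7, -35.4,  63.2]), array([499.4, -36.8]), array([27.9, 98.8]), np.float64(-4.3))
(array([476.5, 103.8,  61.7]), array([460.9, 105.1]), array([28.2, 70.9]), np.float64(-3.0))
(array([ 460.3, -108.4,   64.3]), array([ 459.4, -108.7]), array([28.2, 99.5]), np.float64(-3.6))
136 ((665.9401245117188, -37.800601959228516), (12.177682876586914, 91.42692565917969), 86.95317840576172) [658.29760813 -37.14684864  84.05250801] [706.97422982 -39.58280158  84.73127904]
[522.40705152  65.69355272 203.52514411] -93.00171307796167 0.7617545602854702
```

View pics/v1.png

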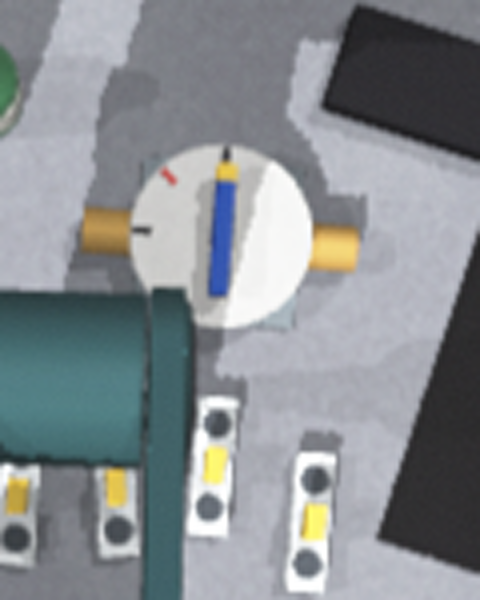

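The handle's yellow end at (227,170) is on the black x mark, so the valve is shut. Carrier tabs not hidden by the arm are unmoved. Next is carrier A.

>>> move_arm(plan=[[100,[-2.3,1.9,0],0],[100,[-4.6,3.8,-4],0],[100,[-4.6,3.8,-8],0],[100,[-4.6,3.8,-9],0],[100,[-4.6,3.8,-9],0],[100,[-4.6,3.8,-9],0]])

```text
time_s: 5.48
tool_pos: [486.5, 98.8, 114.1]
eef_rot: [-0.513, -0.487, 0.513, -0.486]
force: [0.8, 0.1, -0.1]
finger_gap: 0.606
```

>>> move_arm(plan=[[100,[-1.0,0.5,0],0],[100,[-1.0,0.5,0],0],[100,[-1.0,0.5,-2],0],[100,[-1.0,0.5,-2],0]])

```text
time_s: 5.82
tool_pos: [476.1, 103.9, 94.1]
eef_rot: [-0.513, -0.487, 0.513, -0.487]
force: [-0.5, -0.2, -0.6]
finger_gap: 0.609
```

>>> move_arm(plan=[[100,[0,0,-3],0],[100,[0,0,-4.7],0],[100,[0,0,-4.7],0],[255,[0,0,-4.7],0],[255,[0,0,-4.7],0],[255,[0,0,-4.7],0],[255,[0,0,-4.7],0],[255,[0,0,-4.7],0],[255,[0,0,-4.7],0],[255,[0,0,-1],0],[255,[0,0,2.5],0],[255,[0,0,4],0]])

```text
time_s: 6.82
tool_pos: [478.2, 104.1, 138.1]
eef_rot: [0.514, 0.486, -0.512, 0.488]
force: [0.5, 0.3, -1.5]
finger_gap: 0.152
```

>>> move_arm(plan=[[255,[0.1,4.1,0],1],[255,[0.2,8.2,0],2],[255,[0.3,12.3,0],3],[255,[0.4,16.4,0],4],[255,[0.5,20.5,0],5],[255,[0.6,24.6,0],6],[255,[0.6,28.0,0],6.6],[255,[0.6,29.0,0],6.6],[255,[0.6,29.0,0],6.6],[255,[0.6,29.0,-2.5],6.6],[255,[0.6,29.0,-2.5],6.6],[255,[0.6,29.0,-2.5],6.6]])

```text
time_s: 7.82
tool_pos: [480.9, 391.7, 108.4]
eef_rot: [0.482, 0.516, -0.486, 0.515]
force: [1.2, -0.4, -1.7]
finger_gap: 0.156
```

```bash
python3 - <<'E'
from h import *
o=env.get_obs();print(o["tool_pos"],jaw()[0],o["finger_gap"],o["force"])
c=cam("top")
for r in carriers(c): print(r)
E
```

```text
[480.94126868 391.65551089 108.38314353] -86.42886329739586 0.15562957232074734 [ 1.17396619 -0.43089214 -1.74398168]
(array([504.4, -35. ,  66.8]), array([499.4, -36.7]), array([28. , 98.9]), np.float64(-4.4))
(array([482. ,  34.2,  64.2]), array([482.4,  33.6]), array([99.5, 27.9]), np.float64(4.2))
(array([ 461.6, -107.1,   64.3]), array([ 459.5, -109.2]), array([28.8, 99.7]), np.float64(-4.2))
```

>>> move_arm(plan=[[255,[0.15,0.15,0],0],[255,[0.15,0.15,-1.5],0],[255,[0.15,0.15,-2.5],0],[255,[0.15,0.15,-3.1],0],[255,[0.15,0.15,-3.2],0],[255,[0.15,0.15,-3.2],0]])

```text
time_s: 8.37
tool_pos: [484.0, 395.2, 78.8]
eef_rot: [0.484, 0.516, -0.484, 0.515]
force: [-3.7, -2.0, 7.1]
finger_gap: 0.154
```

>>> move_arm(plan=[[255,[0.0,-0.1,0],0],[170,[0.0,-0.1,0],0],[150,[0,-0.1,0],0],[150,[0,-0.1,0],0],[150,[0,-0.1,3],0],[150,[0,-0.1,7],0],[100,[0,-4,9],-1],[100,[0,-8,9],-1],[100,[0,-12,9],-1],[100,[0,-16,9],-1],[100,[0,-20,9],-1],[100,[0,-24,9],-1]])

```text
time_s: 9.37
tool_pos: [483.8, 153.6, 167.7]
eef_rot: [0.488, 0.511, -0.488, 0.512]
force: [0.5, -0.6, -0.7]
finger_gap: 0.604
```

```bash
python3 - <<'E'
from h import *
o=env.get_obs();print(o["tool_pos"],jaw()[0],o["finger_gap"],o["force"])
c=cam("top")
for r in carriers(c): print(r)
save(c,"p1.png",(120,160,300,270),4)
E
```

```text
[483.84767298 153.64284468 167.67740749] -87.35778208602007 0.6044979769370397 [ 0.47838073 -0.58179626 -0.65697555]
(array([501.6, -36.4,  67.3]), array([499.7, -36.9]), array([28. , 98.9]), np.float64(-4.3))
(array([482.7, 393.7,  92.2]), array([483. , 394.7]), array([123.2,  34.8]), np.float64(1.5))
(array([483.4,  34.2,  62.1]), array([482.6,  33.7]), array([100. ,  27.9]), np.float64(4.2))
(array([ 463. , -107.3,   61.4]), array([ 459.5, -109.2]), array([28.8, 99.6]), np.float64(-3.9))
```

View pics/p1.png

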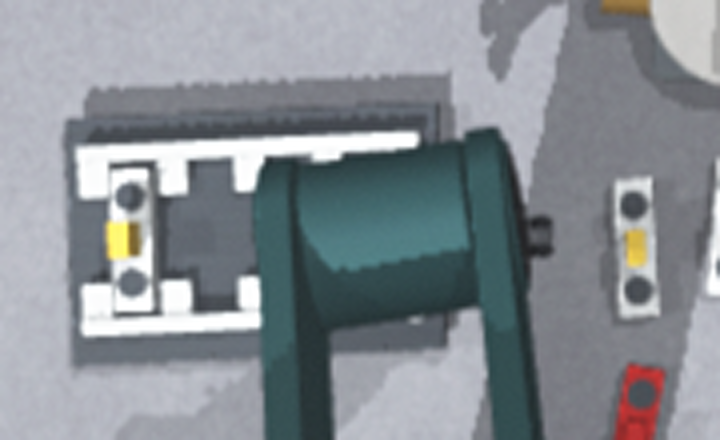

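Carrier A lies in lane 4, seen at (131,240) between the blocks. Now carrier B.

>>> move_arm(plan=[[100,[-0.1,-4,0],1.5],[100,[-0.1,-8,-1],1.5],[100,[-0.1,-12,-4],1.5],[100,[-0.1,-12,-7],1.5],[100,[-0.1,-12,-7],1.5],[100,[-0.1,-12,-7],1.5]])

```text
time_s: 9.92
tool_pos: [481.5, 35.3, 96.4]
eef_rot: [0.481, 0.519, -0.483, 0.516]
force: [0.1, 0.8, -0.4]
finger_gap: 0.608
```

>>> move_arm(plan=[[100,[0.1,-0.1,-3],0],[100,[0.1,-0.1,-5.0],0],[100,[0.1,-0.1,-5.0],0],[255,[0.1,-0.1,-5.0],0],[255,[0.1,-0.1,-5.0],0],[255,[0.1,-0.1,-5.0],0],[255,[0.1,-0.1,-5.0],0],[255,[0.1,-0.1,-5.0],0],[255,[0.1,-0.1,-5.0],0],[255,[0.1,-0.1,-1],0],[255,[0.1,-0.1,2.5],0],[255,[0.1,-0.1,4],0]])

```text
time_s: 10.92
tool_pos: [486.0, 34.5, 141.6]
eef_rot: [0.483, 0.516, -0.48, 0.519]
force: [1.2, -0.5, -2.0]
finger_gap: 0.157
```

>>> move_arm(plan=[[255,[0.1,4.1,0],0],[255,[0.1,8.2,0],0],[255,[0.1,12.3,0],0],[255,[0.2,16.4,0],0],[255,[0.2,20.5,0],0],[255,[0.2,24.6,0],-0.5],[255,[0.2,28.5,0],-0.5],[255,[0.2,30.4,0],-0.5],[255,[0.2,30.4,-1],-0.5],[255,[0.2,30.4,-3],-0.5],[255,[0.2,30.4,-3],-0.5],[255,[0.2,30.4,-3],-0.5]])

```text
time_s: 11.92
tool_pos: [484.7, 337.2, 106.9]
eef_rot: [0.483, 0.516, -0.485, 0.515]
force: [0.2, -0.6, -2.5]
finger_gap: 0.157
```

>>> move_arm(plan=[[255,[0,0,0],0],[255,[0,0,0],0]])

```text
time_s: 12.08
tool_pos: [486.7, 338.1, 108.5]
eef_rot: [0.485, 0.515, -0.484, 0.515]
force: [-0.2, 0.1, -2.1]
finger_gap: 0.15
```

```bash
python3 - <<'E'
from h import *
o=env.get_obs();print(o["tool_pos"],jaw()[0],o["finger_gap"],o["force"])
E
```

```text
[486.73577421 338.06674174 108.51313474] -86.43426438863266 0.14997034168049556 [-0.20335661  0.12237487 -2.08755361]
```

>>> move_arm(plan=[[255,[0,0,-1.5],0],[255,[0,0,-2.5],0],[255,[0,0,-3.1],0],[255,[0,0,-3.1],0],[255,[0,0,-3.1],0],[170,[0,0,-3.1],0],[150,[0,0,-3.1],0],[150,[0,0,-3.1],0],[150,[0,0,0],0],[150,[0,0,4],0],[150,[0,0,6],0],[100,[0.1,-4,6],-2]])

```text
time_s: 13.08
tool_pos: [491.7, 304.9, 172.9]
eef_rot: [0.497, 0.507, -0.487, 0.509]
force: [2.6, -0.3, -0.2]
finger_gap: 0.535
```

>>> move_arm(plan=[[100,[0.1,-4,0],-4],[100,[0.3,-8,0],-6],[100,[0.5,-12,0],-6],[100,[0.7,-16,0],-6],[100,[0.9,-20,0],-6],[100,[1.1,-24,0],-6],[100,[1.2,-28,0],-6],[100,[1.3,-32,0],-6],[100,[1.3,-33.4,-2],-6],[100,[1.3,-33.4,-5],-6],[100,[1.3,-33.4,-5],-6],[100,[1.3,-33.4,-5],-6]])

```text
time_s: 14.08
tool_pos: [498.5, -35.5, 116.4]
eef_rot: [-0.518, -0.482, 0.52, -0.479]
force: [0.8, 0.1, 0.5]
finger_gap: 0.609
```

```bash
python3 - <<'E'
from h import *
c=cam("top")
for r in carriers(c): print(r)
o=env.get_obs();print(o["tool_pos"],jaw()[0],o["finger_gap"],o["force"])
E
```

```text
(array([482.7, 393.3,  95.1]), array([483.2, 390.7]), array([123.2,  34.3]), np.float64(1.8))
(array([483.7, 336.2,  94.1]), array([484. , 336.9]), array([123.2,  34.7]), np.float64(1.5))
[499.63616636 -35.25091328 117.51328266] -94.38246687257822 0.6106050058559043 [-0.48642377 -0.66679031  0.46688606]
```

>>> move_arm(plan=[[100,[0.05,-0.1,-4],0],[100,[0.05,-0.1,-7.0],0],[100,[0.05,-0.1,-7.0],0],[100,[0.05,-0.1,-7.0],0],[255,[0.05,-0.1,-7.0],0],[255,[0.05,-0.1,-7.0],0],[255,[0.05,-0.1,-7.0],0],[255,[0.05,-0.1,-7.0],0],[255,[0.05,-0.1,-7.0],0],[255,[0.05,-0.1,-7.0],0],[255,[0.05,-0.1,-2.0],0],[255,[0.05,-0.1,2],0]])

```text
time_s: 15.13
tool_pos: [498.3, -36.1, 130.2]
eef_rot: [-0.517, -0.482, 0.52, -0.479]
force: [1.6, -0.6, -2.0]
finger_gap: 0.153
```

>>> move_arm(plan=[[255,[-0.2,4.1,0.5],1],[255,[-0.4,8.2,0.5],2],[255,[-0.6,12.3,0.5],3],[255,[-0.8,16.4,0.5],4],[255,[-0.9,20.5,0.5],5],[255,[-1.0,24.6,0.5],6],[255,[-1.0,28.6,0.5],7],[255,[-1.0,31.0,0],8],[255,[-1.0,31.8,-1],8],[255,[-1.0,31.8,-2.2],8],[255,[-1.0,31.8,-2.2],8],[255,[-1.0,31.8,-2.2],8]])

```text
time_s: 16.13
tool_pos: [489.6, 280.5, 108.4]
eef_rot: [0.483, 0.516, -0.485, 0.515]
force: [0.5, -0.4, -2.6]
finger_gap: 0.153
```

>>> move_arm(plan=[[255,[0,0,0],0],[255,[0,0,0],0]])

```text
time_s: 16.3
tool_pos: [491.1, 280.8, 109.5]
eef_rot: [0.485, 0.515, -0.484, 0.515]
force: [-0.3, -0.3, -2.2]
finger_gap: 0.15
```

```bash
python3 - <<'E'
from h import *
o=env.get_obs();print(o["tool_pos"],jaw()[0],o["finger_gap"],o["force"])
c=cam("top")
for r in carriers(c): print(r)
E
```

```text
[491.10546355 280.75811662 109.54817144] -86.45473499810392 0.1500511728391429 [-0.28431659 -0.29887728 -2.17741478]
(array([ 460.2, -108.2,   63.9]), array([ 460. , -108.8]), array([28.4, 98.7]), np.float64(-4.2))
```

Small correction (-0.1, +0.1), then lower and release.

>>> move_arm(plan=[[255,[-0.1,0.1,-1.5],0],[255,[-0.1,0.1,-2.5],0],[255,[-0.1,0.1,-3.2],0],[255,[-0.1,0.1,-3.2],0],[255,[-0.1,0.1,-3.2],0],[170,[-0.1,0.1,-3.2],0],[150,[-0.1,0.1,-3.2],0],[150,[-0.1,0.1,-3.2],0],[150,[-0.1,0.1,0],0],[150,[-0.1,0.1,4],0],[150,[-0.1,0.1,6],0],[100,[-0.2,-4,6],-2]])

```text
time_s: 17.35
tool_pos: [493.6, 247.4, 174.0]
eef_rot: [0.497, 0.507, -0.487, 0.509]
force: [2.6, -0.1, 0.1]
finger_gap: 0.538
```

>>> move_arm(plan=[[100,[-0.3,-4,0],-4],[100,[-0.6,-8,0],-6],[100,[-1.0,-12,0],-6],[100,[-1.4,-16,0],-6],[100,[-1.8,-20,0],-6],[100,[-2.2,-24,0],-6],[100,[-2.6,-28,0],-6],[100,[-2.8,-32,0],-6],[100,[-2.9,-35,-2],-6],[100,[-2.9,-35,-5],-6],[100,[-2.9,-35,-5],-6],[100,[-2.9,-35,-5],-6]])

```text
time_s: 18.35
tool_pos: [457.9, -108.3, 117.7]
eef_rot: [-0.518, -0.482, 0.52, -0.479]
force: [-0.3, -1.2, -0.3]
finger_gap: 0.61
```

```bash
python3 - <<'E'
from h import *
o=env.get_obs();print(o["tool_pos"],jaw()[0],o["finger_gap"],o["force"])
c=cam("top")
for r in carriers(c): print(r)
E
```

```text
[ 457.94038056 -108.27164738  117.7197083 ] -94.46330625605394 0.6100133998100284 [-0.33593856 -1.20834138 -0.27029684]
(array([487.4, 280.8,  94.6]), array([487.8, 281.1]), array([123.1,  35.2]), np.float64(0.2))
(array([482.7, 393.4,  92.1]), array([483. , 393.2]), array([ 34.9, 123.3]), np.float64(-0.3))
(array([483.7, 335.9,  94.2]), array([484.1, 336.3]), array([123.1,  34.2]), np.float64(1.1))
```

>>> move_arm(plan=[[100,[0.1,0,-4],0],[100,[0.1,0,-7.1],0],[100,[0.1,0,-7.1],0],[100,[0.1,0,-7.1],0],[255,[0.1,0,-7.1],0],[255,[0.1,0,-7.1],0],[255,[0.1,0,-7.1],0],[255,[0.1,0,-7.1],0],[255,[0.1,0,-7.1],0],[255,[0.1,0,-7.1],0],[255,[0.1,0,-3.2],0],[255,[0.1,0,0.8],0]])

```text
time_s: 19.4
tool_pos: [458.5, -107.8, 126.5]
eef_rot: [-0.518, -0.482, 0.52, -0.479]
force: [1.1, -1.5, -1.0]
finger_gap: 0.151
```

>>> move_arm(plan=[[255,[0.4,4.0,1],1],[255,[0.8,8.1,1],2],[255,[1.2,12.2,1],3],[255,[1.6,16.3,1],4],[255,[2.0,20.4,1],5],[255,[2.4,24.5,1],6],[255,[2.8,28.5,1],7],[255,[3.1,32.0,1],8],[255,[3.3,33.4,0],8],[255,[3.3,33.4,-1.7],8],[255,[3.3,33.4,-1.7],8],[255,[3.3,33.4,-1.7],8]])

```text
time_s: 20.4
tool_pos: [492.2, 224.7, 109.3]
eef_rot: [0.483, 0.516, -0.485, 0.515]
force: [-1.3, 0.2, -2.8]
finger_gap: 0.15
```

>>> move_arm(plan=[[255,[0,0,0],0],[255,[0,0,0],0]])

```text
time_s: 20.57
tool_pos: [494.0, 224.7, 110.6]
eef_rot: [0.485, 0.515, -0.484, 0.515]
force: [0.3, 0.2, -2.4]
finger_gap: 0.154
```

```bash
python3 - <<'E'
from h import *
o=env.get_obs();print(o["tool_pos"],jaw()[0],o["finger_gap"],o["force"])
E
```

```text
[494.00116104 224.65001005 110.60309826] -86.4571540218346 0.1544278246544891 [ 0.27230575  0.15208303 -2.39561439]
```

>>> move_arm(plan=[[255,[-0.05,0.15,-1.5],0],[255,[-0.05,0.15,-2.5],0],[255,[-0.05,0.15,-3.3],0],[255,[-0.05,0.15,-3.3],0],[255,[-0.05,0.15,-3.3],0],[170,[-0.05,0.15,-3.3],0],[150,[-0.05,0.15,-3.3],0],[150,[-0.05,0.15,-3.3],0],[150,[-0.05,0.15,0],0],[150,[-0.05,0.15,4],0],[150,[-0.05,0.15,8],0],[100,[0,-4,10],-2]])

```text
time_s: 21.57
tool_pos: [496.6, 194.0, 212.7]
eef_rot: [0.495, 0.507, -0.489, 0.509]
force: [2.2, 0.3, 0.9]
finger_gap: 0.537
```

>>> move_arm(plan=[[60,[1,-4,2],-4],[60,[2,-8,4],-8],[60,[2.5,-12,6],-12],[60,[3,-16,6],-15],[60,[3.5,-20,6],-15],[60,[4,-24,6],-15],[60,[4.5,-28,6],-15],[60,[5,-32,6],-15],[60,[5,-36,6],-15],[60,[5,-40,6],-15],[60,[5,-44,6],-15],[60,[5,-48,6],-15]])

```text
time_s: 22.57
tool_pos: [543.0, -292.8, 267.6]
eef_rot: [0.555, 0.438, -0.555, 0.438]
force: [0.7, 0.8, -0.5]
finger_gap: 0.762
```

```bash
python3 - <<'E'
from h import *
o=env.get_obs();print(o["tool_pos"],jaw()[0],o["finger_gap"],o["force"])
c=cam("top")
for r in carriers(c): print(r)
save(c,"p2.png",(120,160,300,270),2)
c=cam("wrist"); save(c,"w2.png",s=1)
W=world(c);hsv=cv2.cvtColor(c["pixels"],cv2.COLOR_RGB2HSV).astype(int);og=(hsv[...,0]<14)&(hsv[...,1]>150)&(hsv[...,2]>80)&(W[...,2]>15);print(og.sum(),np.round(c["R"],2).tolist())
a=cv2.imread("pics/p2.png");b=cv2.imread("pics/w2.png");k=np.zeros((420,920,3),np.uint8);k[:220,:360]=a;k[:,360:]=b
cv2.imwrite("pics/k2.png",cv2.resize(k,(800,365)))
E
```

```text
[ 542.98585085 -292.8303106   267.60489071] -103.41391208825205 0.7616981618774987 [ 0.67296263  0.80889375 -0.47210234]
(array([487.5, 280.7,  92.5]), array([487.6, 280.4]), array([ 35.7, 123.5]), np.float64(-0.7))
(array([491.2, 225.4,  91.9]), array([491.6, 226.1]), array([123.1,  34.8]), np.float64(0.1))
(array([482.7, 393.5,  93.4]), array([483.1, 392.9]), array([123.3,  34.9]), np.float64(0.2))
(array([483.7, 336.6,  89.5]), array([483.8, 336.6]), array([ 35.7, 123.3]), np.float64(-0.8))
169 [[-0.24, -0.97, 0.01], [-0.94, 0.23, 0.26], [-0.25, 0.06, -0.97]]
```

View pics/k2.png

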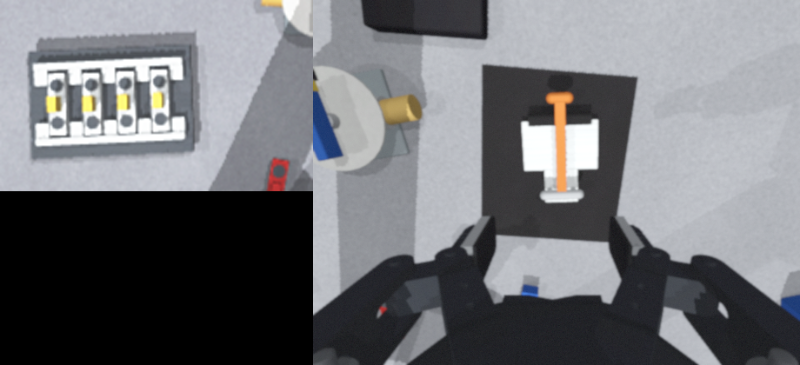

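All four carriers sit in lanes 1 to 4 (tabs at (158,100), (123,102), (89,103) and (54,103)). The wrist view shows the leg bar at (560,98) and the rod at (561,195), symmetric. I'll measure both.

```bash
cat >> h.py <<'E'
def leg(c):
    W=world(c);hsv=cv2.cvtColor(c["pixels"],cv2.COLOR_RGB2HSV).astype(int);H,S,V=[hsv[...,i] for i in range(3)]
    X,Y,z=[W[...,i] for i in range(3)]
    reg=(X>420)&(X<720)&(Y<-200)&(Y>-420)
    og=reg&((H<16)|(H>174))&(S>140)&(V>70); q=W[og]; print("orange n",len(q),np.percentile(q,[1,50,99],axis=0).round(1).tolist())
    return W,reg,og,S,V
E
python3 - <<'E'
from h import *
c=cam("wrist"); W,reg,og,S,V=leg(c); q=W[og]
d=cv2.fitLine(q[:,:2].astype(np.float32),cv2.DIST_HUBER,0,.01,.01).ravel(); u=d[:2]*np.sign(d[0]); n=np.array([-u[1],u[0]]); p0=d[2:]
s=(q[:,:2]-p0)@u; e=(q[:,:2]-p0)@n
print("dir",u,np.degrees(np.arctan2(u[1],u[0])),"s",np.percentile(s,[.3,99.7]))
t=s>s.max()-15; st=(s<s.max()-25)
print("tip e",e[t].min(),e[t].max(),"stem e",np.percentile(e[st],[2,50,98]),"z",np.median(q[t][:,2]),np.median(q[st][:,2]))
ec=(e[t].min()+e[t].max())/2
print("tip", p0+u*(s.max()-7)+n*ec)
al=reg&(S<60)&(V>60)&(W[...,2]>26)&(W[...,2]<45); a=W[al]; sa=(a[:,:2]-p0)@u; ea=(a[:,:2]-p0)@n; k=sa<s.min()+20
print("rod n",k.sum(),np.percentile(sa[k],[2,50,98]),np.percentile(ea[k],[1,99]),np.median(a[k][:,2]))
b=W[reg&(S<60)&(V>60)&(W[...,2]>9)&(W[...,2]<18)]; sb=(b[:,:2]-p0)@u; eb=(b[:,:2]-p0)@n
print("plate s",np.percentile(sb,[.5,99.5]),"e",np.percentile(eb,[.5,99.5]), "rod pt",p0+u*np.median(sa[k])+n*np.mean(np.percentile(ea[k],[1,99])))
m=reg&(V<50)&(S<120)&(W[...,2]<9); r=cv2.minAreaRect(W[m][:,:2].astype(np.float32)); print("mat",r)
o=env.get_obs();print(o["tool_pos"],jaw()[0])
E
```

```text
orange n 1404 [[500.5, -347.5, 1.4], [593.8, -322.1, 32.0], [632.3, -301.6, 35.9]]
dir [ 0.97878754 -0.20487782] -11.822347 s [-75.59398589  62.69537146]
tip e -20.199610231542792 18.556420879956562 stem e [-8.45173559 -0.02422021  7.28845325] z 33.725919709558006 31.870638682294285
tip [ 627.19867177 -332.93736606]
rod n 497 [-88.56030552 -81.0410093  -75.73850339] [-29.26143435  30.76789945] 33.59511027738152
plate s [-98.72375989  21.49217374] e [-54.03212952  54.71062251] rod pt [ 493.45256862 -303.33294581]
mat ((545.930419921875, -294.1412048339844), (165.575927734375, 226.73316955566406), 85.71796417236328)
[ 543.1560133  -293.77338661  267.25467078] -103.6331100359564
```

>>> move_arm(plan=[[60,[4,-1.9,-2],1.8],[60,[7.5,-3.3,-5],1.8],[60,[8.3,-3.8,-9],1.8],[60,[8.3,-3.8,-13],1.8],[60,[8.3,-3.8,-15.7],1.8],[60,[8.3,-3.8,-17.7],1.8],[60,[8.3,-3.8,-17.7],1.8],[60,[8.3,-3.8,-17.7],1.8],[60,[8.3,-3.8,-17.7],1.8]])

```text
time_s: 23.47
tool_pos: [627.7, -328.4, 92.6]
eef_rot: [0.548, 0.446, -0.547, 0.448]
force: [-0.4, 0.3, 0.7]
finger_gap: 0.766
```

```bash
python3 - <<'E'
from h import *
o=env.get_obs();print(o["tool_pos"],jaw()[0],o["finger_gap"],o["force"])
E
```

```text
[ 627.66011877 -328.41674653   92.62573793] -101.54329028867635 0.7663248733739356 [-0.38508293  0.30610957  0.69075135]
```

>>> move_arm(plan=[[60,[-0.15,-0.3,-3],0],[60,[-0.15,-0.3,-6],0],[60,[-0.15,-0.3,-6.2],0],[60,[-0.15,-0.3,-6.2],0],[255,[-0.15,-0.3,-6.2],0],[255,[-0.15,-0.3,-6.2],0],[255,[-0.15,-0.3,-6.2],0],[255,[-0.15,-0.3,-6.2],0],[255,[-0.15,-0.3,-6.2],0],[255,[-0.15,-0.3,-6.2],0]])

```text
time_s: 24.3
tool_pos: [627.0, -332.5, 31.9]
eef_rot: [0.549, 0.445, -0.547, 0.449]
force: [1.4, 1.2, 7.2]
finger_gap: 0.379
```

```bash
python3 - <<'E'
from h import *
o=env.get_obs();print(o["tool_pos"],jaw()[0],o["finger_gap"],o["force"])
u=np.array([.979,-.205])
for a in np.arange(.1,1.16,.1): print(round(a,2),np.round(np.r_[-u*13.6*(1-np.cos(a)),13.6*np.sin(a)],2))
E
```

```text
[ 627.01444746 -332.52372862   31.85887146] -101.58859237351872 0.37892304832375584 [1.37075851 1.17657709 7.17327911]
0.1 [-0.07  0.01  1.36]
0.2 [-0.27  0.06  2.7 ]
0.3 [-0.59  0.12  4.02]
0.4 [-1.05  0.22  5.3 ]
0.5 [-1.63  0.34  6.52]
0.6 [-2.33  0.49  7.68]
0.7 [-3.13  0.66  8.76]
0.8 [-4.04  0.85  9.76]
0.9 [-5.04  1.05 10.65]
1.0 [-6.12  1.28 11.44]
1.1 [-7.28  1.52 12.12]
```

>>> move_arm(plan=[[255,[-0.07,0.01,1.36],0],[255,[-0.27,0.06,2.7],0],[255,[-0.59,0.12,4.0],0],[255,[-1.05,0.22,5.3],0],[255,[-1.63,0.34,6.5],0],[255,[-2.33,0.49,7.7],0],[255,[-3.13,0.66,8.8],0],[255,[-4.04,0.85,9.8],0],[255,[-5.04,1.05,10.6],0],[255,[-6.12,1.28,11.4],0],[255,[-6.6,1.4,11.8],0],[255,[-6.6,1.4,11.8],0]])

```text
time_s: 25.3
tool_pos: [557.4, -317.2, 147.8]
eef_rot: [-0.548, -0.447, 0.548, -0.447]
force: [0.2, -0.2, -5.4]
finger_gap: 0.375
```

```bash
python3 - <<'E'
from h import *
o=env.get_obs();print(o["tool_pos"],jaw()[0],o["finger_gap"],o["force"],o["wrist_torque"])
c=cam("scene");save(c,"s3.png",(100,140,300,270),4)
E
```

```text
[ 557.39639012 -317.2075059   147.811654  ] -101.61385589383278 0.3750370602654559 [ 0.18339123 -0.18582456 -5.38352915] [-0.00551144 -0.00984398 -0.00912779]
```

View pics/s3.png

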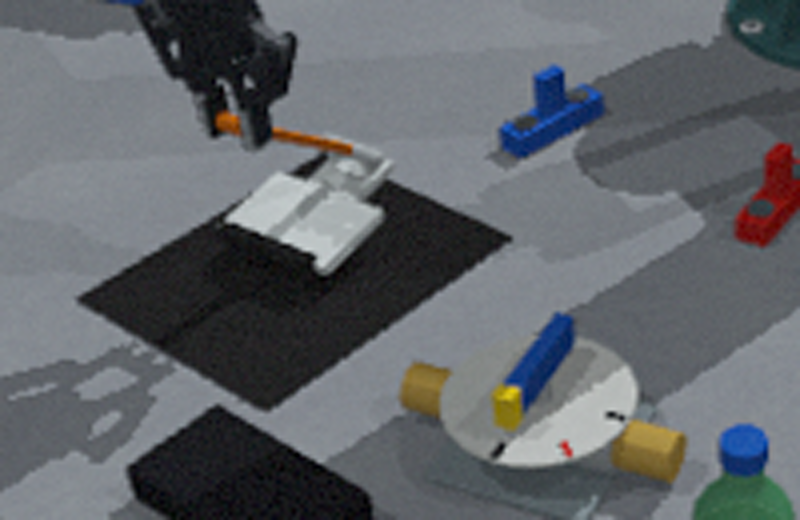

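The gripper holds the bar at (225,122) and the plate appears to be off the mat, with force about equal to its weight. I'll measure the leg and plate angles.

```bash
python3 - <<'E'
from h import *
u=np.array([.979,-.205]);n=np.array([.205,.979]);p=np.array([492.5,-303.5])
for nm in("scene","top"):
    c=cam(nm); W=world(c);hsv=cv2.cvtColor(c["pixels"],cv2.COLOR_RGB2HSV).astype(int);H,S,V=[hsv[...,i] for i in range(3)]
    X,Y,z=[W[...,i] for i in range(3)]
    reg=(X>380)&(X<720)&(Y<-200)&(Y>-420)
    q=W[reg&((H<16)|(H>174))&(S>140)&(V>70)]; s=(q[:,:2]-p)@u
    print(nm,"orange"); 
    for lo in range(-100,180,15):
        k=(s>=lo)&(s<lo+15)
        if k.sum()>2: print(lo,k.sum(),np.median(q[k,2]).round(1),end="; ")
    a=W[reg&(S<45)&(V>115)&(z>6)]; s=(a[:,:2]-p)@u; e=(a[:,:2]-p)@n
    print("\nplate")
    for lo in range(-100,180,15):
        k=(s>=lo)&(s<lo+15)&(abs(e)<70)
        if k.sum()>2: print(lo,k.sum(),np.percentile(a[k,2],[10,50,90]).round(0),np.percentile(e[k],[5,95]).round(),end="; ")
    print()
E
```

```text
scene orange
-40 5 63.7; -25 10 76.2; -10 8 87.0; 5 9 101.9; 20 7 112.3; 35 3 118.1; 50 3 146.8; 65 22 144.3; 
plate
-70 4 [35. 37. 41.] [24. 27.]; -55 23 [38. 41. 62.] [-14.  28.]; -40 67 [37. 40. 63.] [-20.  26.]; -25 54 [35. 37. 40.] [-22.  26.]; -10 95 [33. 35. 38.] [-47.  54.]; 5 107 [31. 34. 36.] [-49.  54.]; 20 113 [29. 32. 34.] [-50.  54.]; 35 120 [28. 30. 33.] [-45.  55.]; 50 58 [26. 29. 33.] [-43.  55.]; 65 13 [132. 182. 323.] [-56.  40.]; 80 10 [321. 322. 324.] [23. 38.]; 95 20 [320. 322. 324.] [-6. 22.]; 
top orange

plate
-100 6 [  8. 621. 626.] [ 4. 57.]; -85 7 [  7. 612. 618.] [-2. 64.]; -70 7 [604. 609. 624.] [-9. 64.]; -55 7 [380. 600. 605.] [-16.  17.]; -40 17 [ 52.  59. 589.] [-22.  33.]; -25 25 [ 30.  37. 581.] [-28.  25.]; -10 67 [31. 34. 39.] [-52.  52.]; 5 105 [28. 33. 37.] [-48.  53.]; 20 122 [ 27.  32. 389.] [-11.  54.]; 35 114 [27. 31. 35.] [-22.  53.]; 50 120 [25. 30. 34.] [-10.  52.]; 65 43 [ 25. 226. 234.] [ 5. 62.]; 95 4 [511. 514. 518.] [-32.  -8.]; 110 3 [512. 515. 516.] [ 2. 18.]; 170 9 [6. 7. 8.] [-46.  58.];
```

Plate is hanging by the leg with the leg at about 0.8 rad, its foot end about 15 mm above the mat, and it has shifted about 47 mm towards the robot. I'll lower it back onto the mat and release. Then I'll push the leg to its stop from behind, so no pinch torque is involved.

>>> move_arm(plan=[[255,[0,0,-0.5],0],[255,[0,0,-1.0],0],[255,[0,0,-1.4],0],[255,[0,0,-1.8],0],[255,[0,0,-2.2],0],[255,[0,0,-2.2],0],[150,[0,0,-2.2],0],[100,[0,0,-2.2],0],[60,[0,0,-2.2],0],[60,[0,0,1],0],[60,[0,0,5],0],[60,[0,0,8],0]])

```text
time_s: 26.45
tool_pos: [559.7, -318.1, 229.7]
eef_rot: [0.548, 0.446, -0.548, 0.448]
force: [0.0, -0.7, 0.4]
finger_gap: 0.766
```

```bash
cat >> h.py <<'E'
def side(nm):
    u=np.array([.979,-.205]);n=np.array([.205,.979]);p=np.array([492.5,-303.5])
    c=cam(nm); W=world(c);hsv=cv2.cvtColor(c["pixels"],cv2.COLOR_RGB2HSV).astype(int);H,S,V=[hsv[...,i] for i in range(3)]
    X,Y,z=[W[...,i] for i in range(3)]
    reg=(X>340)&(X<760)&(Y<-180)&(Y>-440)&(z<200)
    q=W[reg&((H<16)|(H>174))&(S>140)&(V>60)]; s=(q[:,:2]-p)@u; e=(q[:,:2]-p)@n
    print(nm,"orange (s n z e)",[(lo,int(k.sum()),*np.median(np.c_[q[k,2],e[k]],axis=0).round(1)) for lo in range(-150,240,15) for k in [(s>=lo)&(s<lo+15)] if k.sum()>2])
    a=W[reg&(S<45)&(V>100)&(z>6)]; s=(a[:,:2]-p)@u; e=(a[:,:2]-p)@n
    print("plate",[(lo,int(k.sum()),np.percentile(a[k,2],[10,50,90]).round(0).tolist(),np.percentile(e[k],[5,95]).round().tolist()) for lo in range(-150,240,15) for k in [(s>=lo)&(s<lo+15)&(abs(e)<70)] if k.sum()>4])
    return c
E
python3 - <<'E'
from h import *
o=env.get_obs();print(o["tool_pos"],jaw()[0],o["finger_gap"],o["force"])
side("scene"); side("top"); side("wrist")
E
```

```text
[ 559.73604489 -318.12187027  229.71452891] -101.58443401888935 0.765763456145205 [ 0.02191763 -0.72750746  0.37172483]
scene orange (s n z e) [(-75, 7, np.float64(1.9), np.float64(-78.8)), (-30, 9, np.float64(42.7), np.float64(8.0)), (-15, 8, np.float64(56.0), np.float64(7.9)), (0, 11, np.float64(66.4), np.float64(7.2)), (15, 13, np.float64(81.0), np.float64(7.3)), (30, 7, np.float64(94.6), np.float64(7.3)), (45, 6, np.float64(104.6), np.float64(7.9)), (60, 34, np.float64(121.6), np.float64(7.0))]
plate [(-60, 6, [10.0, 10.0, 12.0], [20.0, 27.0]), (-45, 64, [10.0, 19.0, 35.0], [-16.0, 31.0]), (-30, 54, [10.0, 12.0, 21.0], [-21.0, 25.0]), (-15, 57, [10.0, 12.0, 14.0], [-34.0, 44.0]), (0, 97, [10.0, 12.0, 14.0], [-45.0, 54.0]), (15, 95, [10.0, 12.0, 14.0], [-47.0, 55.0]), (30, 102, [10.0, 12.0, 13.0], [-47.0, 54.0]), (45, 99, [10.0, 12.0, 14.0], [-46.0, 54.0]), (60, 16, [9.0, 13.0, 112.0], [-11.0, 56.0])]
top orange (s n z e) [(-30, 14, np.float64(46.7), np.float64(5.9)), (-15, 21, np.float64(59.3), np.float64(4.6)), (0, 27, np.float64(72.3), np.float64(2.2)), (15, 27, np.float64(84.9
[... 930 characters left out ...]
(-30, 59, np.float64(46.0), np.float64(1.3)), (-15, 76, np.float64(58.9), np.float64(1.2)), (0, 93, np.float64(72.1), np.float64(1.1)), (15, 95, np.float64(85.2), np.float64(1.0)), (30, 119, np.float64(98.5), np.float64(0.9)), (45, 123, np.float64(110.4), np.float64(-0.0)), (60, 491, np.float64(123.0), np.float64(-0.1))]
plate [(-45, 543, [12.0, 33.0, 35.0], [-25.0, 29.0]), (-30, 360, [11.0, 12.0, 27.0], [-21.0, 24.0]), (-15, 346, [11.0, 12.0, 13.0], [-42.0, 34.0]), (0, 818, [11.0, 12.0, 13.0], [-49.0, 52.0]), (15, 790, [11.0, 12.0, 13.0], [-50.0, 52.0]), (30, 604, [11.0, 12.0, 13.0], [-50.0, 53.0]), (45, 1097, [11.0, 12.0, 13.0], [-49.0, 50.0]), (60, 429, [11.0, 13.0, 20.0], [-51.0, 53.0])]
```

The plate is flat on the mat with the leg at about 0.72 rad, its tip at s=64, z=119. I'll push it from behind with closed fingers.

>>> move_arm(plan=[[255,[1.5,-0.2,0],0],[255,[2.8,-0.4,0],0],[255,[2.8,-0.4,0],0],[255,[2.8,-0.4,0],0],[255,[2.8,-0.4,0],0],[255,[2.8,-0.4,0],0],[255,[2.8,-0.4,-2],0],[255,[2.8,-0.4,-6],0],[255,[2.8,-0.4,-10],0],[255,[2.8,-0.4,-10.7],0],[255,[2.8,-0.4,-10.7],0],[255,[2.8,-0.4,-10.7],0]])

```text
time_s: 27.6
tool_pos: [587.2, -321.9, 120.7]
eef_rot: [0.548, 0.447, -0.548, 0.447]
force: [-0.3, -0.2, 1.7]
finger_gap: -0.002
```

>>> move_arm(plan=[[255,[-0.5,0.1,0],0],[255,[-1.0,0.2,0],0],[255,[-1.5,0.3,0],0],[255,[-2.0,0.4,0],0],[255,[-2.4,0.5,0],0],[255,[-2.8,0.6,0.2],0],[255,[-3.2,0.7,0.4],0],[255,[-3.5,0.75,0.6],0],[255,[-3.8,0.8,0.8],0],[255,[-4.0,0.85,0.8],0]])

```text
time_s: 28.43
tool_pos: [547.4, -313.5, 128.8]
eef_rot: [0.548, 0.446, -0.548, 0.448]
force: [5.6, -1.1, 1.3]
finger_gap: 0.002
```

```bash
python3 - <<'E'
from h import *
o=env.get_obs();print(o["tool_pos"],jaw()[0],o["finger_gap"],o["force"])
side("scene"); side("top")
E
```

```text
[ 547.44342336 -313.48793386  128.80692979] -101.59017636294644 0.0024964187863701056 [ 5.5636124  -1.14826895  1.34794228]
scene orange (s n z e) [(-60, 7, np.float64(38.7), np.float64(6.4)), (-45, 7, np.float64(51.9), np.float64(6.8)), (-30, 10, np.float64(67.3), np.float64(7.8)), (-15, 9, np.float64(79.0), np.float64(7.8)), (0, 10, np.float64(94.6), np.float64(6.7)), (15, 5, np.float64(109.3), np.float64(7.4)), (30, 18, np.float64(127.6), np.float64(14.3))]
plate [(-75, 23, [11.0, 12.0, 35.0], [-14.0, 25.0]), (-60, 80, [11.0, 17.0, 34.0], [-18.0, 30.0]), (-45, 44, [12.0, 14.0, 16.0], [-22.0, 26.0]), (-30, 72, [13.0, 15.0, 16.0], [-46.0, 55.0]), (-15, 90, [14.0, 15.0, 18.0], [-47.0, 55.0]), (0, 96, [14.0, 16.0, 18.0], [-46.0, 55.0]), (15, 100, [15.0, 17.0, 19.0], [-46.0, 54.0]), (30, 49, [15.0, 18.0, 20.0], [-42.0, 56.0]), (45, 5, [12.0, 15.0, 73.0], [17.0, 57.0]), (60, 16, [113.0, 122.0, 177.0], [-51.0, 7.0])]
top orange (s n z e) [(30, 4, np.float64(127.7), np.float64(16.3)), (45, 4, np.float64(29.0), np.float64(-1.8))]
plate [(-150, 9, [6.0, 7.0, 10.0], [34.0, 66.0]), (-60, 7, [12.0, 17.0, 34.0], [22.0, 32.0]), (-45, 14, [11.0, 15.0, 18.0], [18.0, 25.0]), (-30, 74, [9.0, 15.0, 20.0], [-52.0, 53.0]), (-15, 96, [12.0, 16.0, 21.0], [-51.0, 55.0]), (0, 96, [12.0, 17.0, 22.0], [-10.0, 54.0]), (15, 103, [13.0, 19.0, 24.0], [3.0, 54.0]), (30, 96, [14.0, 19.0, 24.0], [-2.0, 54.0]), (45, 7, [10.0, 14.0, 194.0], [44.0, 55.0]), (165, 6, [6.0, 7.0, 8.0], [-46.0, -4.0]), (180, 12, [7.0, 8.0, 9.0], [-61.0, 27.0]), (195, 17, [6.0, 7.0, 9.0], [-57.0, 65.0]), (210, 18, [6.0, 7.0, 9.0], [-62.0, 61.0]), (225, 14, [6.0, 7.0, 9.0], [-63.0, 64.0])]
```

The plate slides and tips instead of opening the hinge (about 0.8 rad now). New approach: pinch the bar and give a quick upward pull, so the plate's inertia opens the leg. I'll back off and locate the bar again.

>>> move_arm(plan=[[255,[1,-0.2,0],0],[255,[3,-0.6,0],0],[255,[4,-0.8,2],0],[60,[4,-0.8,6],0],[60,[4,-0.8,10],0],[60,[2,-0.4,13],0],[60,[0,0,14],0],[60,[0,0,14],0],[60,[0,0,14],0]])

```text
time_s: 29.28
tool_pos: [546.1, -312.7, 268.1]
eef_rot: [-0.548, -0.447, 0.548, -0.446]
force: [0.7, -0.0, -0.9]
finger_gap: 0.762
```

```bash
cat >> h.py <<'E'
def fit(c):
    """leg line and plate plane from a view -> theta, rod, tip"""
    W=world(c);hsv=cv2.cvtColor(c["pixels"],cv2.COLOR_RGB2HSV).astype(int);H,S,V=[hsv[...,i] for i in range(3)]
    X,Y,z=[W[...,i] for i in range(3)]
    reg=(X>340)&(X<760)&(Y<-180)&(Y>-440)&(z<250)&(z>20)
    m=(reg&((H<16)|(H>174))&(S>140)&(V>60)).astype(np.uint8); n,l,st,_=cv2.connectedComponentsWithStats(m); k=1+np.argmax(st[1:,4]); q=W[l==k]
    d=cv2.fitLine(q.astype(np.float32),cv2.DIST_HUBER,0,.01,.01).ravel(); d[:3]*=np.sign(d[2])
    t=(q-d[3:])@d[:3]; print("leg elev",np.arcsin(d[2]).round(3),"yaw",np.degrees(np.arctan2(d[1],d[0])).round(1),"ends",(d[3:]+d[:3]*np.percentile(t,1)).round(1),(d[3:]+d[:3]*np.percentile(t,99)).round(1))
    tp=q[t>t.max()-16]; print("tip pts min/max",np.percentile(tp,[3,97],axis=0).round(1).tolist())
E
python3 - <<'E'
from h import *
o=env.get_obs();print(o["tool_pos"],jaw()[0],o["finger_gap"],o["force"])
c=side("wrist"); fit(c); fit(cam("top"))
E
```

```text
[ 546.12714624 -312.72039859  268.06697701] -101.61252429259201 0.7619409075784769 [ 0.69848203 -0.01940799 -0.86476749]
wrist orange (s n z e) [(-60, 33, np.float64(42.1), np.float64(0.4)), (-45, 57, np.float64(52.7), np.float64(0.5)), (-30, 63, np.float64(65.4), np.float64(0.6)), (-15, 71, np.float64(78.5), np.float64(0.7)), (0, 85, np.float64(91.7), np.float64(0.8)), (15, 104, np.float64(105.3), np.float64(0.9)), (30, 244, np.float64(123.5), np.float64(1.0)), (45, 156, np.float64(122.5), np.float64(1.1))]
plate [(-75, 123, [33.0, 34.0, 35.0], [-25.0, 28.0]), (-60, 509, [12.0, 29.0, 35.0], [-25.0, 27.0]), (-45, 243, [11.0, 12.0, 13.0], [-22.0, 24.0]), (-30, 542, [11.0, 12.0, 13.0], [-47.0, 51.0]), (-15, 697, [11.0, 12.0, 13.0], [-49.0, 52.0]), (0, 554, [11.0, 12.0, 13.0], [-50.0, 53.0]), (15, 720, [11.0, 12.0, 13.0], [-49.0, 52.0]), (30, 771, [11.0, 12.0, 16.0], [-49.0, 52.0]), (45, 66, [11.0, 21.0, 119.0], [-51.0, 54.0])]
leg elev 0.712 yaw -11.9 ends [ 441.7 -292.2   40. ] [ 538.1 -312.5  125.1]
tip pts min/max [[528.5, -325.2, 119.9], [541.9, -298.1, 125.0]]
leg elev 0.723 yaw -13.0 ends [ 440.3 -288.7   37.8] [ 539.2 -311.5  127.3]
tip pts min/max [[528.7, -327.3, 117.2], [542.2, -295.9, 129.4]]
```

>>> move_arm(plan=[[60,[-1.1,0.1,-4],0],[60,[-1.1,0.1,-8],0],[60,[-1.1,0.1,-12],0],[60,[-1.1,0.1,-14.8],0],[60,[-1.1,0.1,-14.8],0],[255,[-1.1,0.1,-14.8],0],[255,[-1.1,0.1,-14.8],0],[255,[-1.1,0.1,-14.8],0],[255,[-1.1,0.1,-14.8],0],[255,[-1.1,0.1,-14.8],0],[255,[-1.1,0.1,-14.8],0]])

```text
time_s: 30.3
tool_pos: [537.8, -312.8, 121.7]
eef_rot: [0.549, 0.445, -0.547, 0.448]
force: [3.6, 1.3, 3.9]
finger_gap: 0.377
```

>>> move_arm(plan=[[255,[0,0,4.1],0],[255,[0,0,8],0],[255,[0,0,8],0],[255,[0,0,8],0],[255,[0,0,8],0]])

```text
time_s: 30.72
tool_pos: [535.1, -311.6, 199.1]
eef_rot: [-0.548, -0.448, 0.548, -0.446]
force: [0.1, 0.1, -6.5]
finger_gap: 0.366
```

```bash
cat >> h.py <<'E'
def hang(nm="scene"):
    c=cam(nm); W=world(c);hsv=cv2.cvtColor(c["pixels"],cv2.COLOR_RGB2HSV).astype(int);H,S,V=[hsv[...,i] for i in range(3)]
    u=np.array([.979,-.205]);n=np.array([.205,.979]);p=np.array([492.5,-303.5])
    s=(W[...,:2]-p)@u; e=(W[...,:2]-p)@n; z=W[...,2]
    reg=(abs(s)<220)&(abs(e)<75)&(z<280)&(z>5)
    m=reg&((H<16)|(H>174))&(S>140)&(V>60)&(abs(e)<12); q=np.c_[s[m],z[m]]
    ll=cv2.fitLine(q.astype(np.float32),cv2.DIST_HUBER,0,.01,.01).ravel(); al=np.arctan(ll[1]/ll[0])
    m=reg&(S<45)&(V>100)&(abs(e)>20)&(abs(e)<56); a=np.c_[s[m],z[m]]
    lo=cv2.fitLine(a.astype(np.float32),cv2.DIST_HUBER,0,.01,.01).ravel(); ap=np.arctan(lo[1]/lo[0])
    r=abs((a-lo[2:])@np.array([-lo[1],lo[0]])); k=r<5
    print(nm,"leg ang",round(al,3),"plate ang",round(ap,3),"theta~",round(al-ap,3),"n",len(q),k.sum(),"plate s,z ends",a[k][np.argmin(a[k,0])].round(),a[k][np.argmax(a[k,0])].round(),"leg ends",q[np.argmin(q[:,1])].round(),q[np.argmax(q[:,1])].round())
    return c
E
python3 - <<'E'
from h import *
o=env.get_obs();print(o["tool_pos"],jaw()[0],o["finger_gap"],o["force"])
c=hang(); save(c,"s4.png",(100,140,300,270),4)
E
```

```text
[ 535.13448646 -311.56752955  199.12686403] -101.58250764255823 0.3662639750873001 [ 0.09466002  0.08040842 -6.50087836]
scene leg ang 0.931 plate ang -0.064 theta~ 0.995 n 74 317 plate s,z ends [-54.  67.] [67. 57.] leg ends [-32.  88.] [ 44. 201.]
```

View pics/s4.png

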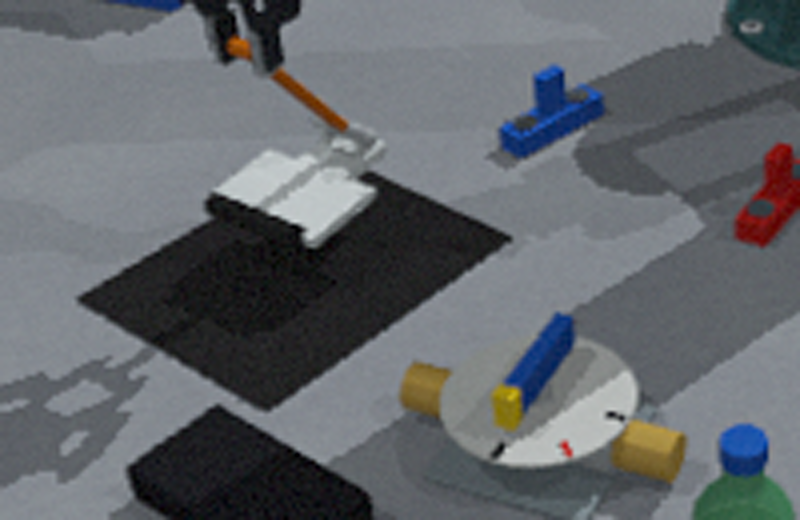

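The quick pull worked. The plate hangs level at (290,200) and the leg measures about 0.995 rad. I'll lower it gently, 3 cm further from the robot, rolling it onto the mat.

>>> move_arm(plan=[[255,[1.0,-0.2,0],0],[255,[2.0,-0.4,0],0],[255,[2.9,-0.6,-0.5],0],[255,[2.9,-0.6,-1.2],0],[255,[2.9,-0.6,-1.9],0],[255,[2.9,-0.6,-2.6],0],[255,[2.9,-0.6,-3.2],0],[255,[2.9,-0.6,-3.6],0],[255,[2.9,-0.6,-4.0],0],[255,[2.6,-0.54,-4.3],0],[255,[2.2,-0.46,-4.5],0],[255,[2.2,-0.46,-4.6],0]])

```text
time_s: 31.77
tool_pos: [556.8, -316.3, 153.6]
eef_rot: [-0.548, -0.447, 0.548, -0.446]
force: [0.0, 0.4, -5.0]
finger_gap: 0.373
```

```bash
python3 - <<'E'
from h import *
o=env.get_obs();print(o["tool_pos"],jaw()[0],o["finger_gap"],o["force"])
c=hang()
E
```

```text
[ 556.84141422 -316.31130463  153.61667629] -101.59204862555697 0.37323389925786427 [ 4.41657642e-03  3.67088927e-01 -5.02984997e+00]
scene leg ang 0.87 plate ang -0.099 theta~ 0.969 n 65 335 plate s,z ends [-39.  25.] [83. 12.] leg ends [-17.  47.] [ 66. 157.]
```

>>> move_arm(plan=[[255,[-0.3,0.06,-0.2],0],[255,[-0.6,0.12,-0.35],0],[255,[-0.9,0.18,-0.5],0],[255,[-1.2,0.25,-0.6],0],[255,[-1.3,0.27,-0.7],0],[255,[-1.3,0.27,-0.8],0],[255,[-1.3,0.27,-0.8],0]])

```text
time_s: 32.4
tool_pos: [546.5, -314.7, 146.9]
eef_rot: [0.548, 0.446, -0.547, 0.448]
force: [2.9, -1.0, 2.8]
finger_gap: 0.375
```

```bash
python3 - <<'E'
from h import *
o=env.get_obs();print(o["tool_pos"],jaw()[0],o["finger_gap"],o["force"])
c=hang()
E
```

```text
[ 546.48422784 -314.71319863  146.88664885] -101.59495391106542 0.374893836983457 [ 2.92822481 -1.00975111  2.81855715]
scene leg ang 0.952 plate ang 0.004 theta~ 0.948 n 73 314 plate s,z ends [-39.  12.] [84. 12.] leg ends [-20.  34.] [ 55. 149.]
```

>>> move_arm(plan=[[150,[0,0,0],0],[60,[0,0,0],0],[60,[0,0,0],0],[60,[0,0,3],0],[60,[0,0,7],0],[60,[0,0,11],0],[60,[-2,0.4,13],0],[60,[-2,0.4,13],0],[60,[-2,0.4,13],0]])

```text
time_s: 33.2
tool_pos: [524.6, -309.9, 277.0]
eef_rot: [0.548, 0.446, -0.548, 0.447]
force: [-0.2, 0.5, -0.3]
finger_gap: 0.765
```

```bash
python3 - <<'E'
from h import *
o=env.get_obs();print(o["tool_pos"],jaw()[0],o["finger_gap"],o["force"])
c=hang(); c=side("wrist"); fit(c)
W,reg,og,S,V=leg(c)
u=np.array([.979,-.205]);n=np.array([.205,.979]);p=np.array([492.5,-303.5])
m=(S<60)&(V>60)&(W[...,2]>29)&(W[...,2]<40); s=(W[...,:2][m]-p)@u; e=(W[...,:2][m]-p)@n; k=(abs(e)<40)&(s<20)&(s>-90)
print("rod",k.sum(),np.percentile(s[k],[2,50,98]),np.percentile(e[k],[1,99]))
save(c,"w5.png")
E
```

```text
[ 524.55855583 -309.92609123  276.96591269] -101.60627271110069 0.7654680265754644 [-0.19603713  0.47140809 -0.34094974]
scene leg ang 0.961 plate ang -0.013 theta~ 0.974 n 83 327 plate s,z ends [-41.  11.] [84. 12.] leg ends [-18.  35.] [ 54. 149.]
wrist orange (s n z e) [(-30, 17, np.float64(45.3), np.float64(0.6)), (-15, 57, np.float64(57.5), np.float64(0.6)), (0, 73, np.float64(80.3), np.float64(0.7)), (15, 90, np.float64(102.2), np.float64(0.2)), (30, 117, np.float64(123.9), np.float64(0.7)), (45, 461, np.float64(145.7), np.float64(-0.1))]
plate [(-45, 108, [11.0, 12.0, 13.0], [-21.0, 24.0]), (-30, 502, [12.0, 33.0, 35.0], [-25.0, 28.0]), (-15, 239, [11.0, 12.0, 13.0], [-22.0, 24.0]), (0, 370, [11.0, 12.0, 13.0], [-45.0, 46.0]), (15, 624, [11.0, 12.0, 13.0], [-50.0, 52.0]), (30, 611, [11.0, 12.0, 13.0], [-50.0, 52.0]), (45, 949, [11.0, 12.0, 13.0], [-49.0, 50.0]), (60, 1049, [11.0, 12.0, 13.0], [-48.0, 50.0]), (75, 241, [11.0, 13.0, 17.0], [-51.0, 53.0])]
leg elev 0.956 yaw -11.7 ends [ 476.4 -300.2   45.8] [ 547.2 -314.8  148.1]
tip pts min/max [[539.4, -328.3, 143.5], [552.1, -300.8, 147.5]]
orange n 823 [[476.6, -328.8, 45.5], [540.6, -309.9, 144.1], [552.6, -294.2, 148.1]]
rod 383 [-28.36234081 -22.30506029 -16.6797185 ] [-29.35287066  31.80956244]
```

View pics/w5.png

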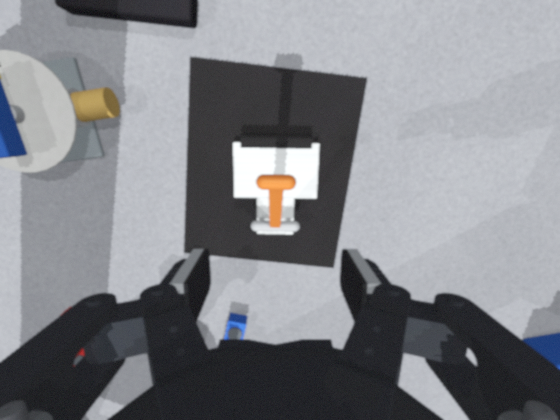

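The leg is at about 0.965 rad with the plate flat and the rod at about (471,-298). The last few hundredths can be taken once it stands, by pulling the bar outward. Next I grip the rod ends.

>>> move_arm(plan=[[0,[-3,0.7,0],0],[0,[-5.8,1.3,-2],0],[0,[-5.8,1.3,-6],0],[0,[-5.8,1.3,-10],0],[0,[-5.8,1.3,-14],0],[0,[-5.8,1.3,-18],0],[0,[-5.8,1.3,-20],0],[0,[-5.8,1.3,-20],0],[0,[-5.8,1.3,-20],0],[0,[-5.8,1.3,-20],0]])

```text
time_s: 34.13
tool_pos: [467.5, -297.2, 76.1]
eef_rot: [0.548, 0.447, -0.548, 0.447]
force: [-0.1, -0.1, 1.1]
finger_gap: 1.001
```

>>> move_arm(plan=[[0,[-0.2,0.05,-1],0],[0,[-0.2,0.05,-2],0],[0,[-0.2,0.05,-3],0],[0,[-0.2,0.05,-3.9],0],[0,[-0.2,0.05,-3.9],0],[0,[-0.2,0.05,-3.9],0]])

```text
time_s: 34.63
tool_pos: [464.6, -296.1, 36.2]
eef_rot: [-0.548, -0.448, 0.548, -0.446]
force: [0.3, -0.1, -0.6]
finger_gap: 1.003
```

```bash
python3 - <<'E'
from h import *
o=env.get_obs();print(o["tool_pos"],jaw()[0],o["finger_gap"],o["force"],o["wrist_torque"])
c=hang(); save(c,"s6.png",(120,140,270,250),5)
E
```

```text
[ 464.55404585 -296.10248536   36.1602667 ] -101.58508263886549 1.0026665253061402 [ 0.27935269 -0.0907988  -0.6404294 ] [ 0.037816   -0.02580144 -0.00990746]
scene leg ang 0.965 plate ang -1.288 theta~ 2.253 n 91 61 plate s,z ends [-23. 213.] [43. 11.] leg ends [-19.  35.] [ 58. 148.]
```

View pics/s6.png

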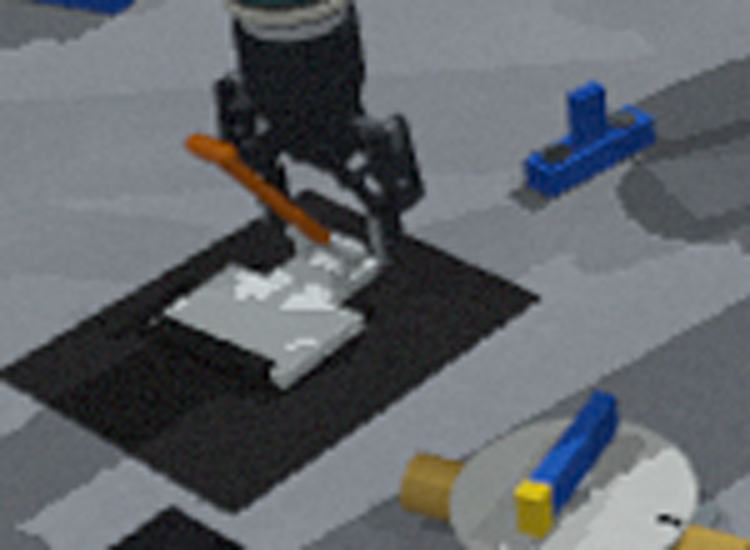

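>>> move_arm(plan=[[255,[0,0,0],0],[255,[0,0,0],0],[255,[0,0,0],0],[255,[0,0,0],0],[255,[0,0,0],0],[255,[0,0,0],0],[255,[0,0,1],0],[255,[0,0,2],0]])

```text
time_s: 35.35
tool_pos: [464.5, -296.0, 57.1]
eef_rot: [-0.548, -0.448, 0.548, -0.446]
force: [0.1, -0.8, -5.2]
finger_gap: 0.692
```

```bash
python3 - <<'E'
from h import *
o=env.get_obs();print(o["tool_pos"],jaw()[0],o["finger_gap"],o["force"],o["wrist_torque"])
E
```

```text
[ 464.47474718 -296.01533694   57.14156997] -101.58665825749976 0.6924230868056724 [ 0.13279251 -0.75631489 -5.22434408] [ 0.04054954  0.27440374 -0.01356932]
```

>>> move_arm(plan=[[255,[0,0,1.5],0],[255,[0,0,3],0],[255,[0,0,4.5],0],[255,[0,0,6],0],[255,[0,0,7.5],0],[255,[0,0,9],0],[255,[0,0,10.5],0],[255,[0,0,10.5],0],[255,[1.5,-0.3,10.5],0],[255,[3.0,-0.6,10.5],0],[255,[4.5,-0.95,10.5],0],[255,[4.5,-0.95,10.5],0]])

```text
time_s: 36.35
tool_pos: [512.6, -306.8, 161.6]
eef_rot: [0.548, 0.446, -0.547, 0.448]
force: [1.5, -0.6, -4.0]
finger_gap: 0.691
```

```bash
python3 - <<'E'
from h import *
o=env.get_obs();print(o["tool_pos"],jaw()[0],o["finger_gap"],o["force"],o["wrist_torque"])
c=hang(); save(c,"s7.png",(120,130,270,240),5)
E
```

```text
[ 512.64627601 -306.78725387  161.5852632 ] -101.56539769608555 0.6906729032070217 [ 1.50602119 -0.590797   -4.01685739] [-0.02067825  0.07345658 -0.03059302]
scene leg ang 0.214 plate ang -0.758 theta~ 0.971 n 152 453 plate s,z ends [ -4. 148.] [88. 69.] leg ends [ 26. 151.] [158. 187.]
```

View pics/s7.png

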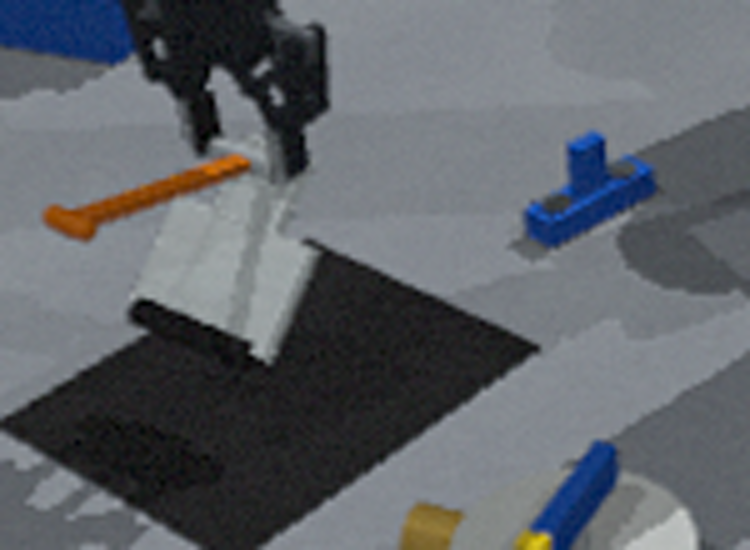

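The plate is still swinging down (tilt −0.76, leg 0.97). I'll let it settle.

>>> move_arm(plan=[[255,[0,0,0],0],[255,[0,0,0],0],[255,[0,0,0],0],[255,[0,0,0],0],[255,[0,0,0],0],[255,[0,0,0],0],[255,[0,0,0],0],[255,[0,0,0],0],[255,[0,0,0],0],[255,[0,0,0],0],[255,[0,0,0],0],[255,[0,0,0],0]])

```text
time_s: 37.4
tool_pos: [510.1, -306.0, 161.9]
eef_rot: [0.548, 0.447, -0.548, 0.447]
force: [0.7, 0.4, -4.9]
finger_gap: 0.689
```

```bash
cat >> h.py <<'E'
def back():
    c=cam("scene"); W=world(c);hsv=cv2.cvtColor(c["pixels"],cv2.COLOR_RGB2HSV).astype(int);H,S,V=[hsv[...,i] for i in range(3)]
    u=np.array([.979,-.205]);n=np.array([.205,.979]);p=np.array([492.5,-303.5])
    s=(W[...,:2]-p)@u; e=(W[...,:2]-p)@n; z=W[...,2]
    reg=(s>-120)&(s<220)&(abs(e)<75)&(z<200)
    m=reg&((H<16)|(H>174))&(S>140)&(V>60)&(z>4); q=np.c_[s[m],z[m]]
    o=cv2.fitLine(q.astype(np.float32),cv2.DIST_HUBER,0,.01,.01).ravel(); al=np.arctan2(o[1],o[0])
    print("leg n",len(q),"dir",round(al,3),"s,z ends",q[np.argmin(q[:,0])].round(),q[np.argmax(q[:,0])].round(),"e",np.percentile(e[m],[2,98]).round())
    m=reg&(S<45)&(V>75)&(z>15)&(e>-60)&(e<60)&(s<130); a=np.c_[s[m],z[m]]
    print("plate n",len(a),[(lo,int(k.sum()),np.median(a[k,0]).round(1),np.percentile(e[m][k],[5,95]).round().tolist()) for lo in range(0,160,15) for k in [(a[:,1]>=lo)&(a[:,1]<lo+15)] if k.sum()>4])
    return c
E
python3 - <<'E'
from h import *
o=env.get_obs();print(o["tool_pos"],o["finger_gap"],o["force"])
hang();back()
E
```

```text
[ 510.06712388 -306.03011242  161.90171602] 0.689264867034128 [ 0.74146397  0.43508967 -4.93258629]
scene leg ang 0.173 plate ang -0.807 theta~ 0.98 n 157 441 plate s,z ends [ -5. 147.] [80. 64.] leg ends [ 41. 151.] [150. 180.]
leg n 172 dir 0.171 s,z ends [ 23. 155.] [158. 177.] e [-11.  15.]
plate n 942 [(60, 132, np.float64(70.8), [-52.0, 55.0]), (75, 206, np.float64(59.1), [-49.0, 54.0]), (90, 218, np.float64(44.6), [-48.0, 54.0]), (105, 168, np.float64(31.5), [-43.0, 52.0]), (120, 92, np.float64(15.3), [-18.0, 27.0]), (135, 31, np.float64(-0.6), [-22.0, 34.0]), (150, 57, np.float64(20.8), [-34.0, 37.0])]
```

Friction at the pads holds the plate at about 45 degrees. I'll bring it back a little, touch the foot to the mat and swing the rod over the foot to stand it up.

>>> move_arm(plan=[[255,[-2,0.4,0],0],[255,[-4.5,0.9,0],0],[255,[-7,1.45,-1],0],[255,[-9.3,1.95,-2.5],0],[255,[-9.3,1.95,-3.8],0],[255,[-9.3,1.95,-4.8],0],[255,[-9.3,1.95,-5.4],0],[255,[-9.3,1.95,-5.4],0]])

```text
time_s: 38.17
tool_pos: [415.8, -285.8, 107.9]
eef_rot: [-0.548, -0.448, 0.548, -0.446]
force: [0.6, -0.1, -0.0]
finger_gap: 0.532
```

```bash
python3 - <<'E'
from h import *
o=env.get_obs();print(o["tool_pos"],o["finger_gap"],o["force"])
hang();back()
E
```

```text
[ 415.7718569  -285.77685645  107.91050773] 0.5315374242919089 [ 0.60233886 -0.0636238  -0.00833233]
scene leg ang 0.3 plate ang -1.517 theta~ 1.817 n 97 85 plate s,z ends [-80. 277.] [-62.  25.] leg ends [-73.  92.] [ 21. 131.]
leg n 73 dir 0.545 s,z ends [-118.   65.] [ -4. 133.] e [-17.  18.]
plate n 610 [(15, 366, np.float64(-66.2), [-49.0, 55.0]), (30, 156, np.float64(-100.1), [-43.0, 47.0]), (90, 13, np.float64(-69.2), [-27.0, 27.0]), (105, 18, np.float64(-67.9), [-29.0, 27.0]), (120, 17, np.float64(-65.8), [-47.0, 26.0]), (135, 10, np.float64(-66.8), [-51.0, 50.0]), (150, 12, np.float64(-65.6), [-57.0, 20.0])]
```

The grip slackened and the plate has dropped. I'll stay still and look.

```bash
python3 - <<'E'
from h import *
c=cam("scene"); save(c,"s8.png",(110,120,290,240),4)
o=env.get_obs();print(o["tool_pos"],o["finger_gap"],o["force"])
E
```

```text
[ 418.40021117 -287.63745575  108.66960773] 0.2572780380227716 [ 0.34390043 -0.378236    0.2051048 ]
```

View pics/s8.png

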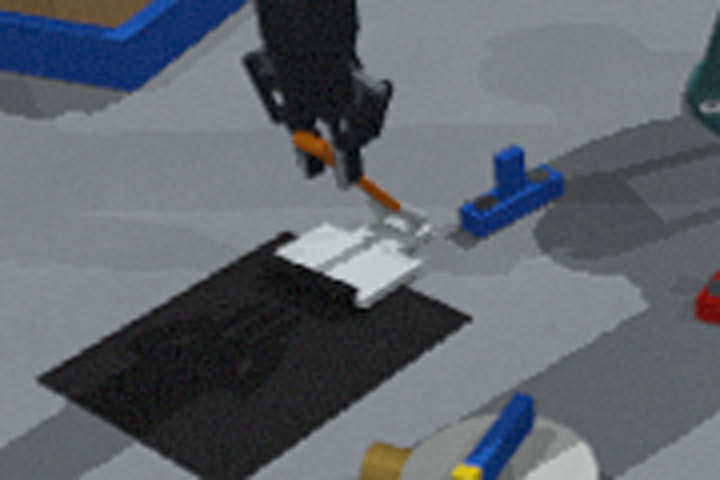

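The plate fell flat, its head off the mat's near edge, with the leg still up at (370,175). The blue decoy is clear. I'll open, rise and measure.

>>> move_arm(plan=[[60,[0,0,0],0],[60,[0,0,0],0],[60,[0,0,0],0],[60,[0,0,0],0],[60,[0,0,4],0],[60,[0,0,8],0],[60,[0,0,12],0],[60,[0,0,16],0],[60,[0,0,16],0],[60,[0,0,16],0]])

```text
time_s: 39.15
tool_pos: [418.6, -287.8, 270.6]
eef_rot: [0.548, 0.445, -0.547, 0.449]
force: [-0.7, -0.4, -0.6]
finger_gap: 0.763
```

```bash
cat > m.py <<'E'
from h import *
def locate():
    u=np.array([.979,-.205]);n=np.array([.205,.979]);p=np.array([492.5,-303.5])
    c=cam("wrist"); fit(c); W=world(c);hsv=cv2.cvtColor(c["pixels"],cv2.COLOR_RGB2HSV).astype(int);H,S,V=[hsv[...,i] for i in range(3)]
    s=(W[...,:2]-p)@u; e=(W[...,:2]-p)@n; z=W[...,2]
    m=(S<60)&(V>60)&(z>29)&(z<40)&(abs(e)<60)&(s<150)&(s>-190)
    if m.sum()>20:
        q=W[m]; r=cv2.minAreaRect(q[:,:2].astype(np.float32)); print("rod rect",np.round(r[0],1),np.round(r[1],1),round(r[2],1),"s,e",((np.array(r[0])-p)@u).round(1),((np.array(r[0])-p)@n).round(1))
    m=(S<60)&(V>90)&(z>8)&(z<20)&(abs(e)<80)&(s<170)&(s>-190); q=W[m]; r=cv2.minAreaRect(q[:,:2].astype(np.float32)); print("plate rect",np.round(r[0],1),np.round(r[1],1),round(r[2],1),"z",np.percentile(q[:,2],[5,50,95]).round(1))
    k=(V<45)&(z<9)&(z>-5); print("mat near edge s min",np.percentile(s[k&(abs(e)<90)],1).round(1))
    return c
E
python3 - <<'E'
from m import *
o=env.get_obs();print(o["tool_pos"],o["finger_gap"],jaw()[0]); locate(); hang()
E
```

```text
[ 418.58340683 -287.76067959  270.64836664] 0.7634404208371958 -101.57796286398391
leg elev 0.766 yaw -15.8 ends [ 357.7 -269.3   40. ] [ 448.2 -294.9  130.4]
tip pts min/max [[438.9, -308.2, 125.1], [452.7, -280.8, 130.0]]
rod rect [ 352.5 -266.4] [61.7 14.1] 74.2 s,e -144.7 7.6
plate rect [ 388.  -274.7] [113.6 141.1] 72.7 z [10.7 12.  13.5]
mat near edge s min -37.4
scene leg ang 0.775 plate ang 0.002 theta~ 0.772 n 54 253 plate s,z ends [-163.   10.] [-35.   9.] leg ends [-134.   37.] [-49. 130.]
```

The plate is flat, with the rod at (352,-266), yaw −15.8 and the leg at 0.77 rad. I'll repeat the pinch and quick pull, then land it with the foot at mid-mat.

>>> move_arm(plan=[[60,[2.7,-0.7,-4],-4.2],[60,[2.7,-0.7,-8],-4.2],[60,[2.7,-0.7,-12],-4.2],[60,[2.7,-0.7,-14.6],-4.2],[60,[2.7,-0.7,-14.6],-4.2],[255,[2.7,-0.7,-14.6],-4.2],[255,[2.7,-0.7,-14.6],-4.2],[255,[2.7,-0.7,-14.6],-4.2],[255,[2.7,-0.7,-14.6],-4.2],[255,[2.7,-0.7,-14.6],-4.2],[255,[2.7,-0.7,-14.6],-4.2]])

```text
time_s: 40.17
tool_pos: [445.0, -294.3, 123.4]
eef_rot: [0.564, 0.425, -0.564, 0.428]
force: [0.9, -0.8, 1.3]
finger_gap: 0.378
```

>>> move_arm(plan=[[255,[0,0,4.1],0],[255,[0,0,8.2],0],[255,[0,0,8.2],0],[255,[0,0,8.2],0],[255,[0,0,6],0],[255,[0,0,5],0],[255,[0,0,5],0],[255,[0,0,9.1],0],[255,[0,0,9.1],0],[255,[0,0,9.1],0],[255,[0,0,9.1],0],[255,[0,0,9.1],0]])

```text
time_s: 41.17
tool_pos: [443.3, -292.8, 211.6]
eef_rot: [-0.564, -0.427, 0.564, -0.426]
force: [0.9, 0.3, -5.6]
finger_gap: 0.377
```

```bash
python3 - <<'E'
from h import *
o=env.get_obs();print(o["tool_pos"],jaw()[0],o["finger_gap"],o["force"])
hang()
E
```

```text
[ 443.32200771 -292.76809783  211.64297947] -105.78899293067442 0.37717179333867085 [ 0.8809543   0.31350827 -5.59382081]
scene leg ang 0.949 plate ang -0.057 theta~ 1.006 n 59 284 plate s,z ends [-143.   81.] [-16.  79.] leg ends [-115.  113.] [-45. 215.]
```

>>> move_arm(plan=[[255,[1.0,-0.3,0],0],[255,[2.0,-0.55,-0.5],0],[255,[2.5,-0.7,-1.3],0],[255,[2.5,-0.7,-2.1],0],[255,[2.5,-0.7,-2.9],0],[255,[2.5,-0.7,-3.6],0],[255,[2.5,-0.7,-4.2],0],[255,[2.5,-0.7,-4.7],0],[255,[2.5,-0.7,-5.1],0],[255,[2.5,-0.7,-5.4],0],[255,[2.5,-0.7,-5.6],0],[255,[2.5,-0.7,-5.6],0]])

```text
time_s: 42.22
tool_pos: [468.9, -300.4, 156.6]
eef_rot: [-0.564, -0.427, 0.564, -0.426]
force: [0.0, 0.2, -5.2]
finger_gap: 0.376
```

```bash
python3 - <<'E'
from h import *
o=env.get_obs();print(o["tool_pos"],jaw()[0],o["finger_gap"],o["force"])
hang()
E
```

```text
[ 468.86568663 -300.41284828  156.6481304 ] -105.78415683826228 0.37622843414634316 [ 0.03057398  0.19123735 -5.21583237]
scene leg ang 0.918 plate ang -0.08 theta~ 0.998 n 57 304 plate s,z ends [-122.   28.] [ 6. 18.] leg ends [-100.   51.] [-23. 160.]
```

>>> move_arm(plan=[[255,[0,0,-0.3],0],[255,[0,0,-0.5],0],[255,[-0.3,0.08,-0.6],0],[255,[-0.6,0.17,-0.7],0],[255,[-0.9,0.25,-0.75],0],[255,[-1.2,0.34,-0.8],0],[255,[-1.5,0.42,-0.8],0],[255,[-1.5,0.42,-0.8],0]])

```text
time_s: 42.93
tool_pos: [453.2, -295.9, 148.9]
eef_rot: [-0.564, -0.427, 0.564, -0.426]
force: [1.2, 0.8, -4.7]
finger_gap: 0.374
```

```bash
python3 - <<'E'
from h import *
o=env.get_obs();print(o["tool_pos"],jaw()[0],o["finger_gap"],o["force"])
hang()
E
```

```text
[ 453.1855087  -295.91836512  148.8696834 ] -105.79483018341881 0.37431227719854393 [ 1.21403413  0.81537639 -4.74822192]
scene leg ang 0.911 plate ang -0.088 theta~ 0.999 n 52 290 plate s,z ends [-135.   23.] [-12.   7.] leg ends [-113.   45.] [-32. 153.]
```

>>> move_arm(plan=[[255,[-0.2,0.05,-0.15],0],[255,[-0.4,0.1,-0.3],0],[255,[-0.6,0.16,-0.4],0],[255,[-0.8,0.22,-0.5],0],[255,[-1.0,0.27,-0.55],0],[255,[-1.0,0.27,-0.55],0]])

```text
time_s: 43.48
tool_pos: [445.0, -293.9, 144.0]
eef_rot: [0.565, 0.426, -0.563, 0.427]
force: [3.4, 1.8, 0.7]
finger_gap: 0.374
```

```bash
python3 - <<'E'
from h import *
o=env.get_obs();print(o["tool_pos"],jaw()[0],o["finger_gap"],o["force"])
hang()
E
```

```text
[ 444.98696062 -293.91979307  144.02060714] -105.8043924175603 0.37393877344789067 [3.37470965 1.7833296  0.69305823]
scene leg ang 0.957 plate ang 0.002 theta~ 0.955 n 56 268 plate s,z ends [-135.   12.] [-12.  13.] leg ends [-115.   40.] [-46. 148.]
```

>>> move_arm(plan=[[150,[0,0,0],0],[60,[0,0,0],0],[60,[0,0,0],0],[0,[0,0,3],0],[0,[0,0,7],0],[0,[0,0,11],0],[0,[-2,0.5,13],0],[0,[-2,0.5,13],0],[0,[-2,0.5,13],0],[0,[-2,0.5,13],0]])

```text
time_s: 44.37
tool_pos: [423.5, -288.4, 272.5]
eef_rot: [-0.564, -0.427, 0.564, -0.426]
force: [-0.1, 0.8, 0.4]
finger_gap: 0.997
```

```bash
python3 - <<'E'
from m import *
o=env.get_obs();print(o["tool_pos"],o["finger_gap"],jaw()[0]); locate(); hang()
E
```

```text
[ 423.45634422 -288.38164714  272.53378657] 0.9966248930822404 -105.80796654083599
leg elev 0.948 yaw -18.0 ends [ 380.1 -272.9   43.4] [ 451.1 -295.9  147.4]
tip pts min/max [[443.0, -308.5, 142.4], [457.0, -281.0, 147.0]]
rod rect [ 375.2 -271.9] [62.1 13.5] 73.6 s,e -121.3 6.9
plate rect [ 398.4 -277.6] [110.8 164.3] 72.0 z [10.7 12.  13.4]
mat near edge s min -15.6
scene leg ang 0.944 plate ang -0.016 theta~ 0.959 n 64 271 plate s,z ends [-135.   10.] [-10.   8.] leg ends [-118.   38.] [-44. 148.]
```

>>> move_arm(plan=[[0,[-3,1.0,0],-0.6],[0,[-5.4,1.85,-2],-0.6],[0,[-5.4,1.85,-6],-0.6],[0,[-5.4,1.85,-10],-0.6],[0,[-5.4,1.85,-14],-0.6],[0,[-5.4,1.85,-18],-0.6],[0,[-5.4,1.85,-19.6],-0.6],[0,[-5.4,1.85,-19.6],-0.6],[0,[-5.4,1.85,-19.6],-0.6]])

```text
time_s: 45.22
tool_pos: [369.2, -269.1, 75.9]
eef_rot: [-0.566, -0.425, 0.566, -0.422]
force: [-0.6, 0.2, 0.8]
finger_gap: 0.999
```

>>> move_arm(plan=[[0,[0,-0.1,-2],0],[0,[0,-0.1,-3.9],0],[0,[0,-0.1,-3.9],0],[0,[0,-0.1,-3.9],0],[255,[0,-0.1,-3.9],0],[255,[0,-0.1,-3.9],0],[255,[0,-0.1,-3.9],0],[255,[0,-0.1,-3.9],0],[255,[0,-0.1,-3.9],0],[255,[0,-0.1,-3.9],0]])

```text
time_s: 46.05
tool_pos: [370.0, -271.3, 39.4]
eef_rot: [-0.566, -0.423, 0.566, -0.424]
force: [-2.3, 0.3, 6.0]
finger_gap: 0.692
```

>>> move_arm(plan=[[255,[0.2,-0.06,0.9],0],[255,[0.43,-0.13,1.8],0],[255,[0.8,-0.24,2.8],0],[255,[1.29,-0.38,3.8],0],[255,[1.9,-0.55,4.7],0],[255,[2.52,-0.74,5.5],0],[255,[3.3,-0.97,6.3],0],[255,[4.07,-1.2,6.9],0],[255,[4.95,-1.45,7.5],0],[255,[5.85,-1.72,8.0],0],[255,[5.85,-1.72,8.0],0]])

```text
time_s: 46.97
tool_pos: [431.2, -289.8, 119.6]
eef_rot: [0.566, 0.422, -0.566, 0.425]
force: [1.5, -1.0, -5.1]
finger_gap: 0.132
```

```bash
python3 - <<'E'
from h import *
o=env.get_obs();print(o["tool_pos"],jaw()[0],o["finger_gap"],o["force"])
hang(); back()
E
```

```text
[ 431.24868435 -289.84242577  119.59404904] -106.36416141129597 0.13216463281958177 [ 1.48451715 -1.04915128 -5.07705841]
scene leg ang 0.897 plate ang -1.568 theta~ 2.465 n 57 58 plate s,z ends [-62.  13.] [-53.  13.] leg ends [-108.   38.] [-33. 143.]
leg n 73 dir 0.895 s,z ends [-113.   38.] [-26. 136.] e [-11.  15.]
plate n 137 [(15, 52, np.float64(-111.9), [-31.0, 37.0]), (30, 16, np.float64(-114.8), [-2.0, 35.0]), (90, 9, np.float64(-57.2), [-7.0, 13.0]), (105, 10, np.float64(-53.5), [2.0, 14.0]), (120, 15, np.float64(-53.5), [-17.0, 13.0]), (135, 10, np.float64(-56.7), [-33.0, 39.0]), (150, 5, np.float64(-55.0), [-45.0, -36.0])]
```

The rod slipped from the fingertips because the grip was too shallow, and the fingers now hold the leg stem. I'll lower, release and regrip deeper.

>>> move_arm(plan=[[255,[0,0,-0.3],0],[255,[0,0,-0.6],0],[255,[0,0,-0.9],0],[255,[0,0,-0.9],0]])

```text
time_s: 47.4
tool_pos: [433.6, -291.0, 111.5]
eef_rot: [0.568, 0.42, -0.565, 0.427]
force: [10.6, -0.7, 12.4]
finger_gap: 0.139
```

```bash
python3 - <<'E'
from h import *
o=env.get_obs();print(o["tool_pos"],jaw()[0],o["finger_gap"],o["force"],o["wrist_torque"])
c=hang("scene"); save(c,"s9.png",(110,120,290,240),4)
E
```

```text
[ 433.60442885 -290.96538683  111.54566893] -106.47704004242615 0.13938074738354855 [10.55027072 -0.65331307 12.39759991] [ 0.16449951 -1.54437135 -0.06405225]
scene leg ang 0.82 plate ang 1.535 theta~ -0.714 n 57 57 plate s,z ends [-64.  16.] [-46. 273.] leg ends [-111.   34.] [-29. 133.]
```

View pics/s9.png

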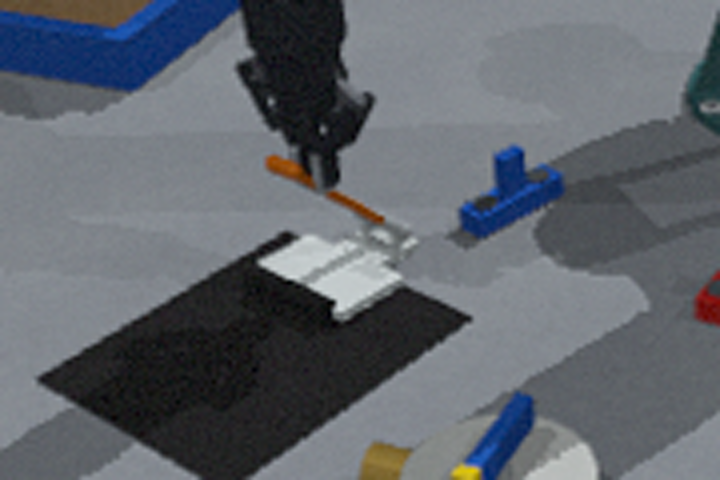

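I'll use this hold for another quick pull, move it further onto the mat, and land again.

>>> move_arm(plan=[[255,[0,0,1],0],[255,[0,0,5.1],0],[255,[0,0,9],0],[255,[0,0,9],0],[255,[0,0,7],0],[255,[0,0,5],0],[255,[0,0,5],0],[255,[0,0,9],0],[255,[0,0,9],0],[255,[0,0,9],0],[255,[0,0,9],0],[255,[0,0,9],0]])

```text
time_s: 48.45
tool_pos: [427.4, -287.3, 198.3]
eef_rot: [-0.566, -0.425, 0.566, -0.423]
force: [0.5, 0.7, -4.4]
finger_gap: 0.134
```

```bash
python3 - <<'E'
from h import *
o=env.get_obs();print(o["tool_pos"],jaw()[0],o["finger_gap"],o["force"],o["wrist_torque"])
c=hang("scene")
E
```

```text
[ 427.3643547  -287.33914099  198.26241606] -106.3887801694353 0.13360993502449325 [ 0.53776083  0.66713805 -4.42626025] [ 0.01341368 -0.06018186  0.01222078]
scene leg ang 0.87 plate ang -0.142 theta~ 1.013 n 58 308 plate s,z ends [-142.   93.] [-15.  75.] leg ends [-117.  123.] [-36. 221.]
```

>>> move_arm(plan=[[255,[1.2,-0.35,0],0],[255,[2.4,-0.7,-0.5],0],[255,[3.4,-1.0,-1.3],0],[255,[3.4,-1.0,-2.1],0],[255,[3.4,-1.0,-2.9],0],[255,[3.4,-1.0,-3.7],0],[255,[3.4,-1.0,-4.4],0],[255,[3.4,-1.0,-5.0],0],[255,[3.4,-1.0,-5.5],0],[255,[3.4,-1.0,-5.8],0],[255,[3.4,-1.0,-5.8],0]])

```text
time_s: 49.42
tool_pos: [462.1, -298.1, 140.8]
eef_rot: [-0.566, -0.424, 0.566, -0.423]
force: [0.0, -0.3, -4.9]
finger_gap: 0.136
```

```bash
python3 - <<'E'
from h import *
o=env.get_obs();print(o["tool_pos"],jaw()[0],o["finger_gap"],o["force"],o["wrist_torque"])
c=hang("scene")
E
```

```text
[ 462.1182458  -298.05584027  140.76500711] -106.3909428159996 0.13624226896621633 [ 0.04228701 -0.34551854 -4.89249693] [-0.02516201  0.00972564  0.02425609]
scene leg ang 0.875 plate ang -0.14 theta~ 1.016 n 63 324 plate s,z ends [-103.   34.] [20. 21.] leg ends [-82.  57.] [  4. 164.]
```

>>> move_arm(plan=[[255,[0,0,-0.4],0],[255,[0,0,-0.8],0],[255,[-0.3,0.09,-1.0],0],[255,[-0.6,0.18,-1.15],0],[255,[-0.9,0.27,-1.3],0],[255,[-1.2,0.35,-1.45],0],[255,[-1.5,0.44,-1.55],0],[255,[-1.8,0.53,-1.65],0],[255,[-1.8,0.53,-1.65],0]])

```text
time_s: 50.22
tool_pos: [444.0, -292.8, 124.9]
eef_rot: [-0.566, -0.424, 0.566, -0.424]
force: [1.5, 0.2, -2.8]
finger_gap: 0.136
```

```bash
python3 - <<'E'
from h import *
o=env.get_obs();print(o["tool_pos"],jaw()[0],o["finger_gap"],o["force"],o["wrist_torque"])
c=hang("scene")
E
```

```text
[ 443.973506   -292.80324266  124.921943  ] -106.39249573234345 0.13632141401949857 [ 1.52052803  0.19063008 -2.75082488] [-0.24468136 -0.56010756 -0.06914877]
scene leg ang 0.922 plate ang -0.044 theta~ 0.966 n 65 294 plate s,z ends [-116.   17.] [7. 9.] leg ends [-96.  39.] [-22. 148.]
```

>>> move_arm(plan=[[255,[-0.3,0.09,-0.1],0],[255,[-0.6,0.18,-0.2],0],[255,[-0.8,0.24,-0.25],0],[255,[-0.8,0.24,-0.25],0],[160,[-0.8,0.24,-0.25],0],[60,[-0.8,0.24,-0.25],0],[60,[-0.8,0.24,-0.25],0],[0,[-0.8,0.24,3],0],[0,[-0.8,0.24,7],0],[0,[-0.8,0.24,11],0],[0,[-0.8,0.24,15],0],[0,[-0.8,0.24,15],0]])

```text
time_s: 51.27
tool_pos: [439.8, -293.4, 282.9]
eef_rot: [0.567, 0.419, -0.565, 0.428]
force: [0.6, -0.4, 0.7]
finger_gap: 0.997
```

```bash
python3 - <<'E'
from m import *
o=env.get_obs();print(o["tool_pos"],o["finger_gap"],jaw()[0]); locate(); hang()
E
```

```text
[ 439.77971356 -293.38043291  282.916597  ] 0.9970287325723706 -106.37059738871568
leg elev 0.924 yaw -16.3 ends [ 389.9 -277.    42.3] [ 464.4 -298.7  145. ]
tip pts min/max [[456.2, -312.0, 139.8], [470.3, -284.8, 144.5]]
rod rect [ 385.9 -274.8] [61.3 12.2] 73.4 s,e -110.2 6.3
plate rect [ 403.5 -278.8] [110.4 175.6] 71.9 z [10.7 12.  13.5]
mat near edge s min -4.6
scene leg ang 0.925 plate ang -0.011 theta~ 0.936 n 60 286 plate s,z ends [-126.   12.] [-2. 10.] leg ends [-107.   36.] [-30. 146.]
```

>>> move_arm(plan=[[0,[-3,1.0,0],0],[0,[-5.8,1.95,-2],0],[0,[-5.8,1.95,-6],0],[0,[-5.8,1.95,-10],0],[0,[-5.8,1.95,-14],0],[0,[-5.8,1.95,-18],0],[0,[-5.8,1.95,-20.5],0],[0,[-5.8,1.95,-20.5],0],[0,[-5.8,1.95,-20.5],0]])

```text
time_s: 52.12
tool_pos: [376.5, -269.2, 68.0]
eef_rot: [-0.566, -0.426, 0.567, -0.421]
force: [0.0, -0.2, -0.5]
finger_gap: 0.999
```

>>> move_arm(plan=[[0,[0.45,-0.4,0],0],[0,[0.45,-0.4,-1],0],[0,[0.45,-0.4,-2],0],[0,[0.45,-0.4,-3],0],[0,[0.45,-0.4,-3.7],0],[0,[0.45,-0.4,-3.7],0],[0,[0.45,-0.4,-3.7],0]])

```text
time_s: 52.7
tool_pos: [383.8, -275.7, 33.8]
eef_rot: [0.566, 0.423, -0.566, 0.424]
force: [0.3, 1.0, -0.5]
finger_gap: 0.997
```

>>> move_arm(plan=[[0,[-0.2,0.15,-0.3],0],[0,[-0.2,0.15,-0.5],0],[255,[-0.2,0.15,-0.5],0],[255,[-0.2,0.15,-0.5],0],[255,[-0.2,0.15,-0.5],0],[255,[-0.2,0.15,-0.5],0],[255,[-0.2,0.15,-0.5],0],[255,[-0.2,0.15,-0.5],0]])

```text
time_s: 53.37
tool_pos: [380.8, -273.7, 28.6]
eef_rot: [-0.566, -0.424, 0.566, -0.424]
force: [-2.6, -0.1, 10.3]
finger_gap: 0.7
```

```bash
python3 - <<'E'
from h import *
o=env.get_obs();print(o["tool_pos"],jaw()[0],o["finger_gap"],o["force"],o["wrist_torque"])
hang()
E
```

```text
[ 380.77568745 -273.67290531   28.58320095] -106.37148477089713 0.7004163576223561 [-2.63789116 -0.07715953 10.30259955] [ 0.00493062  0.39543842 -0.04782053]
scene leg ang 0.945 plate ang -1.284 theta~ 2.229 n 65 53 plate s,z ends [-111.  205.] [-44.   9.] leg ends [-103.   38.] [-31. 146.]
```

>>> move_arm(plan=[[255,[0.2,-0.06,0.9],0],[255,[0.43,-0.13,1.8],0],[255,[0.8,-0.24,2.8],0],[255,[1.29,-0.38,3.8],0],[255,[1.9,-0.55,4.7],0],[255,[2.52,-0.74,5.5],0],[255,[3.3,-0.97,6.3],0],[255,[4.07,-1.2,6.9],0],[255,[4.95,-1.45,7.5],0],[255,[5.85,-1.72,8.0],0],[255,[5.85,-1.72,8.0],0]])

```text
time_s: 54.33
tool_pos: [442.5, -292.5, 109.0]
eef_rot: [0.567, 0.422, -0.566, 0.425]
force: [0.5, -0.7, -4.5]
finger_gap: 0.698
```

```bash
python3 - <<'E'
from h import *
o=env.get_obs();print(o["tool_pos"],jaw()[0],o["finger_gap"],o["force"],o["wrist_torque"])
hang(); back()
E
```

```text
[ 442.47340324 -292.48055565  108.96417534] -106.37036548169108 0.6979320224865199 [ 0.46897808 -0.7483935  -4.50251096] [-0.05114052  0.06967225 -0.03970558]
scene leg ang 0.318 plate ang -0.926 theta~ 1.243 n 119 185 plate s,z ends [-52. 113.] [17. 35.] leg ends [-44. 106.] [ 81. 158.]
leg n 133 dir 0.308 s,z ends [-48. 111.] [ 86. 151.] e [-20.   8.]
plate n 825 [(30, 163, np.float64(12.7), [-53.0, 50.0]), (45, 233, np.float64(-5.3), [-52.0, 50.0]), (60, 199, np.float64(-25.1), [-48.0, 51.0]), (75, 101, np.float64(-46.4), [-22.0, 26.0]), (90, 28, np.float64(-45.8), [-30.0, 39.0]), (105, 47, np.float64(-47.8), [-32.0, 36.0]), (120, 15, np.float64(-44.0), [-38.0, 35.0]), (135, 13, np.float64(-41.9), [-55.0, 46.0]), (150, 10, np.float64(-44.6), [-59.0, 32.0])]
```

>>> move_arm(plan=[[255,[-1.0,0.28,0],0],[255,[-2.0,0.6,0],0],[255,[-2.4,0.7,-0.5],0],[255,[-2.4,0.7,-1.0],0],[255,[-2.4,0.7,-1.5],0],[255,[-2.4,0.7,-1.9],0],[255,[-2.4,0.7,-1.9],0]])

```text
time_s: 55.02
tool_pos: [415.3, -283.7, 88.0]
eef_rot: [-0.566, -0.424, 0.566, -0.423]
force: [-0.8, -0.2, -3.4]
finger_gap: 0.702
```

```bash
python3 - <<'E'
from h import *
o=env.get_obs();print(o["tool_pos"],jaw()[0],o["finger_gap"],o["force"],o["wrist_torque"])
back()
E
```

```text
[ 415.28836342 -283.68067629   87.98133602] -106.39434670792907 0.7015922349387625 [-0.79542827 -0.17345203 -3.42793802] [ 0.15551715  0.15054439 -0.00711351]
leg n 125 dir 0.325 s,z ends [-76.  80.] [ 59. 133.] e [-18.  11.]
plate n 782 [(15, 197, np.float64(-15.5), [-50.0, 52.0]), (30, 237, np.float64(-36.9), [-48.0, 53.0]), (45, 169, np.float64(-56.9), [-46.0, 51.0]), (60, 61, np.float64(-76.8), [-17.0, 28.0]), (75, 40, np.float64(-73.4), [-36.0, 40.0]), (90, 34, np.float64(-74.2), [-34.0, 40.0]), (105, 10, np.float64(-69.4), [-36.0, 39.0]), (120, 14, np.float64(-71.7), [-57.0, 33.0]), (135, 12, np.float64(-72.5), [-58.0, 28.0])]
```

>>> move_arm(plan=[[255,[0.96,-0.28,0.75],0],[255,[1.82,-0.54,1.35],0],[255,[2.74,-0.81,1.85],0],[255,[3.71,-1.09,2.2],0],[255,[4.72,-1.39,2.55],0],[255,[5.74,-1.69,2.75],0],[255,[6.79,-2.0,2.85],0],[255,[7.83,-2.3,2.85],0],[255,[8.88,-2.61,2.75],0],[255,[9.9,-2.92,2.6],0],[255,[9.9,-2.92,2.6],0]])

```text
time_s: 55.98
tool_pos: [517.2, -314.1, 114.6]
eef_rot: [0.566, 0.423, -0.566, 0.424]
force: [1.1, -1.0, -4.5]
finger_gap: 0.699
```

```bash
python3 - <<'E'
from h import *
o=env.get_obs();print(o["tool_pos"],jaw()[0],o["finger_gap"],o["force"],o["wrist_torque"])
c=back(); save(c,"s10.png",(110,120,290,240),4)
E
```

```text
[ 517.17275727 -314.09932525  114.55356629] -106.36627082785438 0.6985341483135671 [ 1.07448935 -1.00168275 -4.53604809] [0.01268921 0.17703321 0.02899711]
leg n 157 dir 0.231 s,z ends [ 30. 115.] [168. 147.] e [-27.   1.]
plate n 852 [(30, 135, np.float64(88.6), [-53.0, 45.0]), (45, 226, np.float64(73.2), [-55.0, 45.0]), (60, 214, np.float64(55.4), [-55.0, 46.0]), (75, 134, np.float64(37.6), [-43.0, 25.0]), (90, 29, np.float64(24.4), [-21.0, 31.0]), (105, 69, np.float64(30.6), [-41.0, 30.0]), (120, 16, np.float64(37.3), [-43.0, 31.0]), (135, 13, np.float64(35.1), [-51.0, 53.0]), (150, 6, np.float64(39.0), [21.0, 48.0])]
```

View pics/s10.png

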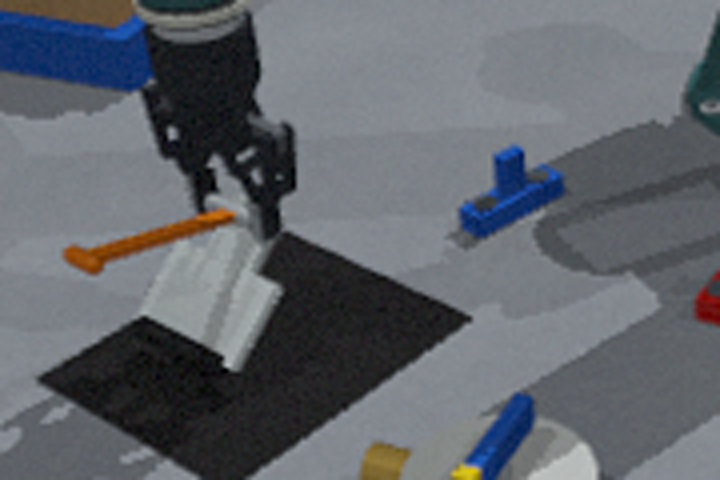

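The foot slid along instead of pivoting, because the pads' grip holds the tilt (~0.7 rad). I'll raise it 2 cm and soften the closure command in steps so that it can swing down.

>>> move_arm(plan=[[255,[0,0,1],0],[255,[0,0,2],0],[120,[0,0,2],0],[110,[0,0,2],0],[100,[0,0,2],0],[100,[0,0,2],0],[95,[0,0,2],0],[95,[0,0,2],0],[90,[0,0,2],0],[90,[0,0,2],0],[90,[0,0,2],0],[120,[0,0,2],0]])

```text
time_s: 57.03
tool_pos: [514.6, -313.0, 134.8]
eef_rot: [0.566, 0.424, -0.566, 0.424]
force: [0.1, -0.3, -6.2]
finger_gap: 0.702
```

```bash
python3 - <<'E'
from h import *
o=env.get_obs();print(o["tool_pos"],jaw()[0],o["finger_gap"],o["force"],o["wrist_torque"])
c=back()
E
```

```text
[ 514.57734958 -312.98434734  134.81656126] -106.38510743415488 0.70241692048161 [ 0.14216717 -0.2673914  -6.16616627] [ 0.08060546  0.20877817 -0.00466135]
leg n 172 dir 0.158 s,z ends [ 26. 125.] [166. 156.] e [-26.   2.]
plate n 872 [(45, 125, np.float64(80.2), [-56.0, 45.0]), (60, 206, np.float64(67.6), [-53.0, 46.0]), (75, 206, np.float64(52.0), [-52.0, 47.0]), (90, 149, np.float64(37.0), [-49.0, 42.0]), (105, 58, np.float64(23.5), [-23.0, 23.0]), (120, 45, np.float64(28.0), [-36.0, 31.0]), (135, 45, np.float64(28.3), [-41.0, 30.0]), (150, 16, np.float64(34.8), [-44.0, 32.0])]
```

>>> move_arm(plan=[[86,[0,0,0],0],[84,[0,0,0],0],[82,[0,0,0],0],[82,[0,0,0],0],[82,[0,0,0],0],[80,[0,0,0],0],[80,[0,0,0],0],[80,[0,0,0],0],[80,[0,0,0],0],[90,[0,0,0],0],[120,[0,0,0],0]])

```text
time_s: 58.0
tool_pos: [514.6, -313.0, 134.9]
eef_rot: [0.566, 0.424, -0.566, 0.424]
force: [-0.3, -0.0, -5.3]
finger_gap: 0.702
```

```bash
python3 - <<'E'
from h import *
o=env.get_obs();print(o["tool_pos"],jaw()[0],o["finger_gap"],o["force"],o["wrist_torque"])
c=back()
E
```

```text
[ 514.56105366 -312.97950528  134.87643185] -106.3858316305969 0.702131788559135 [-0.28711634 -0.04800558 -5.34577786] [ 0.10867781  0.25125759 -0.05894657]
leg n 173 dir 0.159 s,z ends [ 22. 122.] [165. 154.] e [-26.   1.]
plate n 866 [(45, 129, np.float64(80.1), [-56.0, 44.0]), (60, 196, np.float64(68.0), [-54.0, 46.0]), (75, 210, np.float64(51.7), [-52.0, 47.0]), (90, 151, np.float64(37.6), [-49.0, 42.0]), (105, 54, np.float64(23.8), [-24.0, 21.0]), (120, 42, np.float64(29.6), [-38.0, 31.0]), (135, 47, np.float64(28.4), [-41.0, 31.0]), (150, 15, np.float64(33.7), [-48.0, 31.0])]
```

>>> move_arm(plan=[[110,[2.9,-0.85,2.8],0],[110,[5.0,-1.45,4.6],0],[110,[6.4,-1.85,5.8],0],[110,[7.2,-2.1,6.4],0],[110,[7.4,-2.15,6.6],0],[110,[6.6,-1.9,5.8],0],[110,[5.0,-1.45,4.4],0],[110,[3.0,-0.9,2.6],0],[110,[1.5,-0.45,1.2],0],[110,[0.5,-0.15,0.4],0],[110,[0,0,0],0],[110,[0,0,0],0]])

```text
time_s: 59.05
tool_pos: [512.1, -311.6, 133.4]
eef_rot: [-0.566, -0.425, 0.567, -0.422]
force: [-0.2, -0.1, -4.8]
finger_gap: 0.697
```

```bash
python3 - <<'E'
from h import *
o=env.get_obs();print(o["tool_pos"],jaw()[0],o["finger_gap"],o["force"],o["wrist_torque"])
c=back()
E
```

```text
[ 512.05387756 -311.61180993  133.39831998] -106.41224468133765 0.6973634476770472 [-0.24053782 -0.14274598 -4.83725161] [ 0.11582259  0.19400488 -0.02345267]
leg n 199 dir -0.206 s,z ends [ 25. 132.] [158. 102.] e [-22.   2.]
plate n 770 [(15, 6, np.float64(48.5), [-34.0, 48.0]), (30, 115, np.float64(44.4), [-51.0, 47.0]), (45, 138, np.float64(37.6), [-54.0, 48.0]), (60, 142, np.float64(31.0), [-49.0, 49.0]), (75, 137, np.float64(23.4), [-40.0, 50.0]), (90, 72, np.float64(16.6), [-25.0, 25.0]), (105, 19, np.float64(10.9), [-16.0, 23.0]), (120, 68, np.float64(22.3), [-38.0, 32.0]), (135, 36, np.float64(23.0), [-41.0, 31.0]), (150, 15, np.float64(28.2), [-42.0, 53.0])]
```

The jerk swung it to lean −0.42. I'll do it once more.

>>> move_arm(plan=[[110,[2.9,-0.85,2.8],0],[110,[5.0,-1.45,4.6],0],[110,[6.4,-1.85,5.8],0],[110,[7.2,-2.1,6.4],0],[110,[7.4,-2.15,6.6],0],[110,[6.6,-1.9,5.8],0],[110,[5.0,-1.45,4.4],0],[110,[3.0,-0.9,2.6],0],[110,[1.5,-0.45,1.2],0],[110,[0.5,-0.15,0.4],0],[110,[0,0,0],0],[110,[0,0,0],0]])

```text
time_s: 60.1
tool_pos: [512.9, -312.1, 133.9]
eef_rot: [-0.566, -0.425, 0.566, -0.423]
force: [0.8, 0.1, -5.3]
finger_gap: 0.696
```

```bash
python3 - <<'E'
from h import *
o=env.get_obs();print(o["tool_pos"],jaw()[0],o["finger_gap"],o["force"],o["wrist_torque"])
c=back()
E
```

```text
[ 512.89575368 -312.08304272  133.93974958] -106.40591300720263 0.6961552441428563 [ 0.80707287  0.11010538 -5.29282457] [0.06829638 0.19938664 0.00422548]
leg n 205 dir -0.395 s,z ends [ 26. 128.] [154.  82.] e [-26.   2.]
plate n 699 [(15, 12, np.float64(32.3), [-11.0, 47.0]), (30, 115, np.float64(27.5), [-50.0, 49.0]), (45, 121, np.float64(23.0), [-53.0, 50.0]), (60, 120, np.float64(19.1), [-47.0, 50.0]), (75, 108, np.float64(15.8), [-34.0, 51.0]), (90, 68, np.float64(10.8), [-24.0, 44.0]), (105, 14, np.float64(7.0), [-13.0, 31.0]), (120, 57, np.float64(22.7), [-39.0, 31.0]), (135, 50, np.float64(21.4), [-40.0, 31.0]), (150, 13, np.float64(32.3), [-44.0, 34.0])]
```

Lean is −0.27 now. I'll move 5 cm back, lower the foot to touch, then pivot the rod over the foot until the leg reaches the mat.

>>> move_arm(plan=[[255,[-0.8,0.23,0],0],[255,[-1.9,0.55,0],0],[255,[-3.0,0.88,0],0],[255,[-4.0,1.17,0],0],[255,[-4.6,1.35,-0.3],0],[255,[-4.8,1.4,-0.8],0],[255,[-4.8,1.4,-1.2],0],[255,[-4.8,1.4,-1.5],0],[255,[-4.8,1.4,-1.5],0]])

```text
time_s: 60.9
tool_pos: [469.6, -302.9, 123.0]
eef_rot: [0.566, 0.42, -0.566, 0.427]
force: [-2.5, -3.3, 12.6]
finger_gap: 0.702
```

```bash
python3 - <<'E'
from h import *
o=env.get_obs();print(o["tool_pos"],jaw()[0],o["finger_gap"],o["force"],o["wrist_torque"])
c=back()
E
```

```text
[ 469.55898063 -302.85066468  122.95151851] -106.3514536495137 0.7020339019599511 [-2.46886483 -3.32690208 12.62591101] [-1.45661551  0.94255647 -0.15940553]
leg n 198 dir -0.414 s,z ends [-19. 121.] [105.  68.] e [-22.   2.]
plate n 672 [(15, 80, np.float64(-18.4), [-52.0, 50.0]), (30, 110, np.float64(-21.7), [-51.0, 50.0]), (45, 117, np.float64(-25.1), [-46.0, 51.0]), (60, 104, np.float64(-29.1), [-36.0, 50.0]), (75, 89, np.float64(-32.3), [-28.0, 52.0]), (90, 25, np.float64(-36.7), [-19.0, 25.0]), (105, 28, np.float64(-17.7), [-39.0, 32.0]), (120, 73, np.float64(-22.7), [-37.0, 30.0]), (135, 15, np.float64(-12.8), [-44.0, 32.0]), (150, 13, np.float64(-13.6), [-56.0, 43.0])]
```

>>> move_arm(plan=[[255,[0.35,-0.1,0.2],0],[255,[0.75,-0.21,0.3],0],[255,[1.25,-0.37,0.3],0],[255,[1.77,-0.52,0.3],0],[255,[2.3,-0.68,0.28],0],[255,[2.82,-0.83,0.2],0],[255,[3.35,-0.98,0.1],0],[255,[3.85,-1.13,0.0],0],[255,[3.85,-1.13,0.0],0]])

```text
time_s: 61.7
tool_pos: [506.9, -310.8, 119.8]
eef_rot: [0.566, 0.423, -0.566, 0.424]
force: [0.6, -1.0, 5.5]
finger_gap: 0.698
```

```bash
python3 - <<'E'
from h import *
o=env.get_obs();print(o["tool_pos"],jaw()[0],o["finger_gap"],o["force"],o["wrist_torque"])
c=back()
E
```

```text
[ 506.86774861 -310.78126534  119.84948547] -106.36702819598376 0.6975724976988414 [ 0.62390148 -0.97392394  5.53850798] [-0.07524127  0.22769803  0.04490413]
leg n 216 dir -0.712 s,z ends [9. 4.] [120.  33.] e [-30.   1.]
plate n 536 [(15, 61, np.float64(-8.3), [-48.0, 54.0]), (30, 87, np.float64(-8.5), [-47.0, 54.0]), (45, 86, np.float64(-7.8), [-45.0, 54.0]), (60, 81, np.float64(-6.3), [-31.0, 53.0]), (75, 67, np.float64(-6.2), [-46.0, 53.0]), (90, 15, np.float64(-6.5), [2.0, 31.0]), (105, 36, np.float64(16.1), [-39.0, 32.0]), (120, 61, np.float64(14.7), [-38.0, 31.0]), (135, 15, np.float64(21.1), [-43.0, 31.0]), (150, 9, np.float64(26.6), [-44.0, 57.0])]
```

>>> move_arm(plan=[[255,[0.4,-0.12,-0.05],0],[255,[0.8,-0.24,-0.15],0],[255,[1.2,-0.35,-0.3],0],[255,[1.6,-0.47,-0.45],0],[255,[1.9,-0.56,-0.6],0],[255,[2.2,-0.65,-0.75],0],[255,[2.5,-0.73,-0.95],0],[255,[2.5,-0.73,-0.95],0]])

```text
time_s: 62.42
tool_pos: [526.0, -316.8, 113.6]
eef_rot: [-0.564, -0.426, 0.568, -0.422]
force: [-20.4, 3.8, 41.5]
finger_gap: 0.699
```

```bash
python3 - <<'E'
from h import *
o=env.get_obs();print(o["tool_pos"],jaw()[0],o["finger_gap"],o["force"],o["wrist_torque"])
c=back()
E
```

```text
[ 526.03474236 -316.82287169  113.59335507] -106.30912327346671 0.6986304998950864 [-20.37744814   3.84419612  41.49472249] [0.79346063 3.67876599 0.11090735]
leg n 224 dir -0.872 s,z ends [13.  4.] [125.  10.] e [-33.   1.]
plate n 432 [(15, 44, np.float64(-4.6), [-46.0, 53.0]), (30, 71, np.float64(-2.3), [-50.0, 53.0]), (45, 67, np.float64(2.0), [-43.0, 54.0]), (60, 52, np.float64(6.4), [-34.0, 53.0]), (75, 48, np.float64(9.2), [13.0, 51.0]), (90, 21, np.float64(12.4), [-37.0, 30.0]), (105, 65, np.float64(32.6), [-37.0, 29.0]), (120, 33, np.float64(40.5), [-42.0, 29.0]), (135, 12, np.float64(43.7), [-55.0, 53.0]), (150, 8, np.float64(50.7), [15.0, 39.0])]
```

The plate stands with lean about 0.23, but the leg jams by friction at about 0.93 rad. I'll relieve the load and release, then pull the bar outward to its stop.

>>> move_arm(plan=[[255,[-0.2,0.06,0.3],0],[255,[-0.4,0.12,0.6],0],[255,[-0.4,0.12,0.6],0],[120,[-0.4,0.12,0.6],0],[80,[-0.4,0.12,0.6],0]])

```text
time_s: 62.88
tool_pos: [526.3, -315.9, 115.7]
eef_rot: [0.566, 0.424, -0.566, 0.423]
force: [-1.0, 1.2, -0.4]
finger_gap: 0.703
```

```bash
python3 - <<'E'
from h import *
o=env.get_obs();print(o["tool_pos"],jaw()[0],o["finger_gap"],o["force"],o["wrist_torque"])
c=back()
E
```

```text
[ 526.29798556 -315.94787318  115.74037074] -106.39783050460706 0.7025030603385979 [-1.0348216   1.19539734 -0.41686269] [ 0.42416799  0.18379275 -0.00535111]
leg n 217 dir -0.824 s,z ends [ 33. 103.] [130.  24.] e [-27.   1.]
plate n 460 [(15, 48, np.float64(-0.5), [-46.0, 55.0]), (30, 76, np.float64(0.8), [-49.0, 54.0]), (45, 77, np.float64(4.3), [-44.0, 54.0]), (60, 55, np.float64(7.9), [-36.0, 53.0]), (75, 52, np.float64(10.2), [10.0, 53.0]), (90, 18, np.float64(12.2), [-38.0, 32.0]), (105, 55, np.float64(35.0), [-39.0, 29.0]), (120, 49, np.float64(32.3), [-39.0, 30.0]), (135, 10, np.float64(43.8), [-50.0, 45.0]), (150, 7, np.float64(45.6), [-37.0, 50.0])]
```

>>> move_arm(plan=[[50,[0,0,0],0],[0,[0,0,0],0],[0,[0,0,0],0],[0,[0,0,0],0],[0,[0,0,2],0],[0,[0,0,5],0],[0,[0,0,9],0],[0,[0,0,13],0],[60,[2,-0.6,16],0],[60,[4,-1.2,17],0],[60,[4,-1.2,17],0],[60,[4,-1.2,17],0]])

```text
time_s: 63.93
tool_pos: [567.0, -328.9, 287.2]
eef_rot: [0.566, 0.423, -0.566, 0.425]
force: [-1.4, -0.3, -0.9]
finger_gap: 0.766
```

```bash
cat >> m.py <<'E'
def tipinfo(nm):
    c=cam(nm); W=world(c);hsv=cv2.cvtColor(c["pixels"],cv2.COLOR_RGB2HSV).astype(int);H,S,V=[hsv[...,i] for i in range(3)]
    X,Y,z=[W[...,i] for i in range(3)]
    m=(X>400)&(X<760)&(Y<-180)&(Y>-440)&(z<130)&(z>4)&((H<16)|(H>174))&(S>140)&(V>55)
    q=W[m]; d=np.array([.959,-.282]); t=q[:,:2]@d; tp=q[t>np.percentile(t,99.5)-13]; st=q[(t<t.max()-25)]
    l=cv2.fitLine(st.astype(np.float32),cv2.DIST_HUBER,0,.01,.01).ravel(); l[:3]*=np.sign(l[0])
    print(nm,len(q),"leg down",-np.arcsin(l[2]).round(3),"yaw",np.degrees(np.arctan2(l[1],l[0])).round(1),"top end",q[np.argmin(t)].round(1),"tip rect",[np.round(x,1) for x in cv2.minAreaRect(tp[:,:2].astype(np.float32))],"z",np.percentile(tp[:,2],[5,50,95]).round(1))
    return c
E
python3 - <<'E'
from m import *
o=env.get_obs();print(o["tool_pos"],jaw()[0],o["finger_gap"],o["force"])
back(); tipinfo("top"); c=tipinfo("wrist")
E
```

```text
[ 567.02149898 -328.87275854  287.21238836] -106.35694177325358 0.7657226486458057 [-1.39435484 -0.34557167 -0.91130185]
leg n 224 dir -0.869 s,z ends [22.  5.] [132.  16.] e [-31.  -0.]
plate n 525 [(15, 45, np.float64(1.1), [-41.0, 55.0]), (30, 68, np.float64(4.2), [-47.0, 54.0]), (45, 71, np.float64(7.6), [-46.0, 54.0]), (60, 67, np.float64(11.5), [-36.0, 53.0]), (75, 60, np.float64(14.5), [-8.0, 52.0]), (90, 24, np.float64(16.5), [-11.0, 25.0]), (105, 92, np.float64(36.9), [-26.0, 25.0]), (120, 89, np.float64(22.7), [-27.0, 22.0]), (135, 9, np.float64(17.9), [-11.0, 17.0])]
top 109 leg down 0.887 yaw -16.7 top end [ 537.6 -320.7  109.2] tip rect [array([ 615.5, -336.5]), array([10. , 15.2]), np.float64(68.1)] z [ 7.3 13.3 21.3]
wrist 1199 leg down 0.874 yaw -20.1 top end [ 534.  -318.4  108.9] tip rect [array([ 610.2, -344.8]), array([34.1, 12.9]), np.float64(74.0)] z [11.  14.9 20.7]
```

The plate stands on its own. The bar is at about (611,-344). I'll pinch it and pull outward.

>>> move_arm(plan=[[60,[2.2,-0.8,0],0],[60,[4.4,-1.55,-2],0],[60,[4.4,-1.55,-6],0],[60,[4.4,-1.55,-10],0],[60,[4.4,-1.55,-14],0],[60,[4.4,-1.55,-18],0],[60,[4.4,-1.55,-22],0],[60,[4.4,-1.55,-22],0],[60,[4.4,-1.55,-22],0]])

```text
time_s: 64.83
tool_pos: [607.0, -342.1, 63.4]
eef_rot: [-0.565, -0.426, 0.567, -0.421]
force: [0.3, -0.4, 0.4]
finger_gap: 0.764
```

>>> move_arm(plan=[[60,[0.2,-0.1,0],0],[60,[0.2,-0.1,-2],0],[60,[0.2,-0.1,-3.5],0],[60,[0.2,-0.1,-4.5],0],[60,[0.2,-0.1,-4.5],0],[120,[0.2,-0.1,-4.5],0],[200,[0.2,-0.1,-4.5],0],[255,[0.2,-0.1,-4.5],0],[255,[0.2,-0.1,-4.5],0],[255,[0.2,-0.1,-4.5],0]])

```text
time_s: 65.67
tool_pos: [613.3, -345.6, 23.9]
eef_rot: [0.566, 0.423, -0.566, 0.425]
force: [-1.0, 0.6, 7.6]
finger_gap: 0.371
```

```bash
python3 - <<'E'
from m import *
o=env.get_obs();print(o["tool_pos"],jaw()[0],o["finger_gap"],o["force"],o["wrist_torque"])
back()
E
```

```text
[ 613.31218766 -345.57839262   23.91069579] -106.3635986381134 0.3710105972332372 [-0.97279046  0.55321218  7.56448278] [0.18642207 0.19232111 0.15539352]
leg n 97 dir -0.849 s,z ends [ 41. 107.] [140.  30.] e [-30.   2.]
plate n 579 [(15, 44, np.float64(1.3), [-47.0, 55.0]), (30, 74, np.float64(4.3), [-49.0, 53.0]), (45, 71, np.float64(8.2), [-43.0, 53.0]), (60, 66, np.float64(11.0), [-35.0, 53.0]), (75, 60, np.float64(14.7), [-11.0, 54.0]), (90, 31, np.float64(18.2), [-4.0, 46.0]), (105, 102, np.float64(37.3), [-28.0, 27.0]), (120, 87, np.float64(23.2), [-26.0, 22.0]), (135, 13, np.float64(18.2), [-23.0, 16.0])]
```

>>> move_arm(plan=[[255,[0,0,0.2],0],[255,[0.15,-0.04,0.25],0],[255,[0.3,-0.09,0.25],0],[255,[0.45,-0.13,0.25],0],[255,[0.6,-0.18,0.25],0],[255,[0.75,-0.22,0.25],0],[255,[0.9,-0.26,0.25],0],[255,[1.05,-0.31,0.25],0],[255,[1.2,-0.35,0.25],0],[255,[1.2,-0.35,0.25],0]])

```text
time_s: 66.55
tool_pos: [621.9, -347.4, 23.9]
eef_rot: [-0.565, -0.425, 0.567, -0.422]
force: [-7.5, 2.2, 6.6]
finger_gap: 0.373
```

```bash
python3 - <<'E'
from m import *
o=env.get_obs();print(o["tool_pos"],jaw()[0],o["finger_gap"],o["force"],o["wrist_torque"])
back()
E
```

```text
[ 621.87940178 -347.42294803   23.86659025] -106.3915090374124 0.37272345886393393 [-7.5452787   2.19106876  6.55624711] [ 0.18115963  1.28929129 -0.03141136]
leg n 98 dir -0.859 s,z ends [ 50. 110.] [148.  39.] e [-27.   2.]
plate n 545 [(15, 46, np.float64(8.3), [-45.0, 55.0]), (30, 67, np.float64(11.5), [-49.0, 55.0]), (45, 70, np.float64(14.8), [-42.0, 55.0]), (60, 65, np.float64(18.1), [-32.0, 53.0]), (75, 59, np.float64(21.9), [3.0, 54.0]), (90, 23, np.float64(24.1), [-11.0, 24.0]), (105, 108, np.float64(45.0), [-28.0, 25.0]), (120, 77, np.float64(30.0), [-26.0, 22.0]), (135, 9, np.float64(27.1), [-14.0, 14.0])]
```

The pinched pads clamp the bar's rotation, so the whole plate slid instead. I'll release, turn the gripper 90°, and hook one end of the bar from inside with a single open finger, which leaves it free to rotate.

>>> move_arm(plan=[[120,[0,0,0],0],[60,[0,0,0],0],[60,[0,0,0],0],[60,[0,0,3],0],[0,[0,0,7],0],[0,[1,-0.3,11],7],[0,[2,-0.3,13],14],[0,[3,0.5,13],21],[0,[3,1.0,13],28],[0,[3,1.3,13],35],[0,[3,1.3,13],42],[0,[3,1.3,13],49]])

```text
time_s: 67.6
tool_pos: [654.7, -335.0, 154.0]
eef_rot: [0.338, 0.621, -0.337, 0.622]
force: [-0.1, -0.2, 0.3]
finger_gap: 1.001
```

>>> move_arm(plan=[[0,[0,0,0],7],[0,[0,0,0],14],[0,[0,0,0],21],[0,[0,0,0],28],[0,[0,0,0],35],[0,[0,0,0],41],[0,[0,0,0],41],[0,[0,0,0],41]])

```text
time_s: 68.27
tool_pos: [654.4, -335.4, 153.9]
eef_rot: [0.102, 0.7, -0.102, 0.7]
force: [-0.4, 0.3, 0.2]
finger_gap: 1.003
```

```bash
python3 - <<'E'
from m import *
o=env.get_obs();print(o["tool_pos"],jaw()[0],o["finger_gap"],o["force"],o["wrist_torque"])
back(); tipinfo("top"); tipinfo("wrist")
E
```

```text
[ 654.40838657 -335.41354606  153.88755808] -16.564154750461714 1.002655143422032 [-0.36611605  0.34906008  0.20660373] [-0.05590499  0.00873286 -0.02450055]
leg n 228 dir -0.867 s,z ends [37.  5.] [141.  10.] e [-28.   1.]
plate n 552 [(15, 47, np.float64(8.4), [-45.0, 56.0]), (30, 70, np.float64(11.4), [-47.0, 54.0]), (45, 67, np.float64(14.8), [-42.0, 54.0]), (60, 71, np.float64(18.7), [-35.0, 54.0]), (75, 54, np.float64(22.6), [-2.0, 53.0]), (90, 22, np.float64(24.1), [7.0, 24.0]), (105, 107, np.float64(44.9), [-27.0, 25.0]), (120, 79, np.float64(30.4), [-25.0, 22.0]), (135, 11, np.float64(30.0), [-17.0, 16.0]), (150, 8, np.float64(117.1), [-5.0, 17.0])]Traceback (most recent call last):
  File "<stdin>", line 3, in <module>
  File "m.py", line 16, in tipinfo
    q=W[m]; d=np.array([.959,-.282]); t=q[:,:2]@d; tp=q[t>np.percentile(t,99.5)-13]; st=q[(t<t.max()-25)]
                                                          ~~~~~~~~~~~~~^^^^^^^^
    return _quantile_unchecked(
        a, q, axis, out, overwrite_input, method, keepdims, weights)
    return _ureduce(a,
                    func=_quantile_ureduce_func,
    ...<5 lines>...
                    overwrite_input=overwrite_input,
                    method=method)
    r = func(a, **kwargs)
    result = _quantile(arr,
                       quantiles=q,
    ...<2 lines>...
                       out=out,
                       weights=wgt)
    slices_having_nans = np.isnan(arr[-1, ...])
                                  ~~~^^^^^^^^^
IndexError: index -1 is out of bounds for axis 0 with size 0
```

>>> move_arm(plan=[[0,[0,0.1,-4],0],[0,[0,0.1,-8],0],[0,[0,0.1,-11],0],[0,[0,0.1,-12.5],0],[0,[0,0.1,-13.4],0],[0,[0,0.1,-13.9],0],[0,[0,0.1,-13.9],0],[0,[0,0.1,-13.9],0]])

```text
time_s: 69.03
tool_pos: [655.2, -334.8, 16.4]
eef_rot: [0.101, 0.699, -0.101, 0.701]
force: [-0.0, 0.9, -1.0]
finger_gap: 1.001
```

```bash
python3 - <<'E'
from m import *
o=env.get_obs();print(o["tool_pos"],jaw()[0],o["finger_gap"],o["force"],o["wrist_torque"])
c=back(); save(c,"s11.png",(110,130,260,240),5)
E
```

```text
[ 655.19436714 -334.84981954   16.41790523] -16.397965432206234 1.0014015322684842 [-0.04824238  0.88596198 -0.95570376] [ 0.14283862 -0.07986955 -0.12726443]
leg n 149 dir -0.865 s,z ends [ 49. 109.] [140.  14.] e [-29.   4.]
plate n 543 [(15, 52, np.float64(9.5), [-46.0, 55.0]), (30, 71, np.float64(11.6), [-50.0, 55.0]), (45, 74, np.float64(14.9), [-43.0, 54.0]), (60, 58, np.float64(18.9), [-33.0, 53.0]), (75, 59, np.float64(22.5), [-3.0, 53.0]), (90, 25, np.float64(25.8), [7.0, 24.0]), (105, 120, np.float64(45.6), [-26.0, 24.0]), (120, 79, np.float64(30.0), [-26.0, 22.0]), (135, 5, np.float64(28.8), [-16.0, 19.0])]
```

View pics/s11.png

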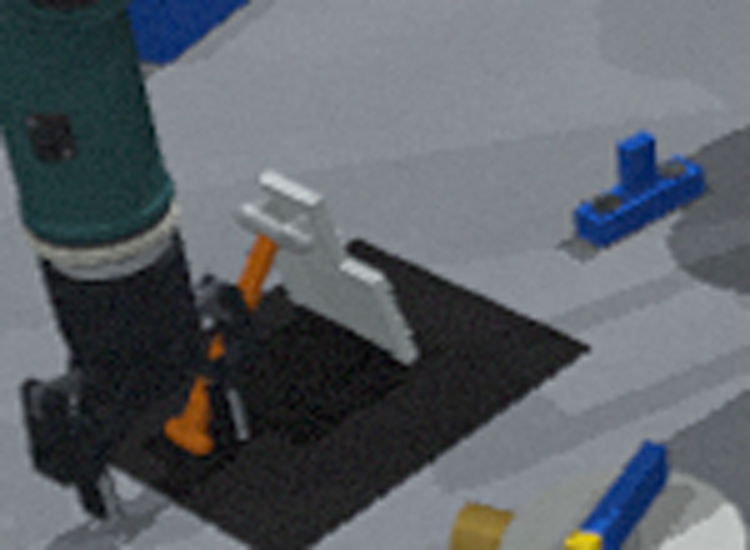

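The plate stands. The near finger sits beside the stem, inside the bar's end at (235,410). Now I pull outward.

>>> move_arm(plan=[[0,[0,0,-0.3],0],[0,[0.3,-0.09,-0.3],0],[0,[0.6,-0.18,-0.3],0],[0,[0.9,-0.26,-0.3],0],[0,[1.2,-0.35,-0.3],0],[0,[1.5,-0.44,-0.3],0],[0,[1.8,-0.53,-0.3],0],[0,[2.0,-0.59,-0.3],0],[0,[2.0,-0.59,-0.3],0]])

```text
time_s: 69.83
tool_pos: [672.6, -340.1, 12.0]
eef_rot: [0.101, 0.701, -0.1, 0.699]
force: [-6.3, 1.0, 5.5]
finger_gap: 1.0
```

```bash
python3 - <<'E'
from m import *
o=env.get_obs();print(o["tool_pos"],jaw()[0],o["finger_gap"],o["force"],o["wrist_torque"])
c=back()
E
```

```text
[ 672.58249986 -340.10304073   11.99740579] -16.373164409990924 1.0003135429962422 [-6.26141764  0.98576006  5.48375566] [0.25427769 1.13363728 0.01768208]
leg n 141 dir -0.829 s,z ends [ 59. 102.] [152.  13.] e [-28.   1.]
plate n 504 [(15, 45, np.float64(14.3), [-44.0, 56.0]), (30, 62, np.float64(19.2), [-44.0, 55.0]), (45, 63, np.float64(23.4), [-47.0, 55.0]), (60, 59, np.float64(28.7), [-37.0, 54.0]), (75, 56, np.float64(31.6), [-1.0, 54.0]), (90, 23, np.float64(35.5), [-10.0, 26.0]), (105, 129, np.float64(55.1), [-28.0, 23.0]), (120, 66, np.float64(41.1), [-24.0, 22.0])]
```

θ ≈ 1.02 and lean ≈ 0.28, so the leg is at its stop. I'll back off, rise, and head for the valve while checking the plate.

>>> move_arm(plan=[[0,[-0.3,0.09,0.1],0],[0,[-0.6,0.18,0.2],0],[0,[-0.6,0.18,1],0],[0,[-0.6,0.18,4],0],[0,[-0.6,0.18,8],0],[0,[-0.6,0.18,12],0],[0,[-0.6,0.18,16],0],[0,[-0.6,3.5,18],-7],[0,[-0.7,7.5,18],-14],[0,[-0.7,11.5,18],-21],[0,[-0.7,15.5,18],-28],[0,[-0.7,19.5,18],-35]])

```text
time_s: 70.88
tool_pos: [667.4, -143.9, 193.3]
eef_rot: [0.309, 0.635, -0.308, 0.637]
force: [0.3, 0.1, -0.9]
finger_gap: 0.999
```

>>> move_arm(plan=[[0,[0,4,0],-7],[0,[0,8,0],-14],[0,[0,10.4,0],-21],[0,[0,10.4,0],-28],[0,[0,10.4,0],-35],[0,[0,10.4,0],-41.6],[0,[0,10.4,0],-41.6],[0,[0,10.4,0],-41.6]])

```text
time_s: 71.55
tool_pos: [667.5, -41.3, 192.6]
eef_rot: [0.512, 0.487, -0.512, 0.488]
force: [0.4, -0.2, 0.4]
finger_gap: 0.997
```

```bash
python3 - <<'E'
from m import *
o=env.get_obs();print(o["tool_pos"],jaw()[0],o["finger_gap"],o["force"])
c=back(); t=tipinfo("top"); 
for r in carriers(t): print(r[0],r[1])
W=world(t);hsv=cv2.cvtColor(t["pixels"],cv2.COLOR_RGB2HSV).astype(int)
m=(hsv[...,2]<45)&(hsv[...,1]<120)&(W[...,2]<9)&(W[...,0]>380)&(W[...,0]<700)&(W[...,1]<-180)&(W[...,1]>-450); print("mat",cv2.minAreaRect(W[m][:,:2].astype(np.float32)))
E
```

```text
[667.49642751 -41.28567483 192.5979958 ] -92.77588220681095 0.9973843755830871 [ 0.41088893 -0.16390383  0.39743985]
leg n 231 dir -0.831 s,z ends [ 60. 107.] [154.  14.] e [-28.   1.]
plate n 495 [(15, 41, np.float64(14.1), [-48.0, 56.0]), (30, 65, np.float64(19.4), [-45.0, 55.0]), (45, 66, np.float64(23.1), [-46.0, 54.0]), (60, 54, np.float64(27.7), [-31.0, 54.0]), (75, 56, np.float64(32.2), [-0.0, 52.0]), (90, 24, np.float64(34.5), [-9.0, 25.0]), (105, 122, np.float64(54.1), [-28.0, 25.0]), (120, 66, np.float64(41.3), [-25.0, 22.0])]
top 175 leg down 0.865 yaw -20.0 top end [ 554.3 -328.6  110.7] tip rect [array([ 634.1, -352.3]), array([34.3, 13.5]), np.float64(72.3)] z [ 7.7 15.9 22. ]
[488.8 280.3  94.7] [489.5 280.4]
[491.  224.7  95.5] [490.4 225.1]
[482.7 393.5  92.7] [483.1 393.1]
[483.7 335.5  90.7] [484.1 336. ]
mat ((544.393798828125, -304.60076904296875), (213.3411865234375, 242.88209533691406), 72.3651351928711)
```

Plate verified standing within the mat, and the carriers are still in their lanes. Now I open the valve to 45°.

>>> move_arm(plan=[[60,[-0.2,0.25,-3],-0.3],[60,[-0.2,0.25,-7],-0.3],[60,[-0.2,0.25,-10],-0.3],[60,[-0.2,0.25,-11.6],-0.3],[60,[-0.2,0.25,-11.6],-0.3],[200,[-0.2,0.25,-11.6],-0.3],[255,[-0.2,0.25,-11.6],-0.3],[255,[-0.2,0.25,-11.6],-0.3],[255,[-0.2,0.25,-11.6],-0.3],[255,[-0.2,0.25,-11.6],-0.3],[255,[-0.2,0.25,-11.6],-0.3],[255,[-0.2,0.25,-11.6],-0.3]])

```text
time_s: 72.65
tool_pos: [666.4, -38.5, 78.0]
eef_rot: [0.515, 0.485, -0.513, 0.486]
force: [0.2, 3.0, 6.5]
finger_gap: 0.151
```

>>> move_arm(plan=[[255,[0,0,0],6],[255,[0,0,0],12],[255,[0,0,0],18],[255,[0,0,0],24],[255,[0,0,0],30],[255,[0,0,0],36],[255,[0,0,0],41],[255,[0,0,0],45],[255,[0,0,0],45],[255,[0,0,0],45]])

```text
time_s: 73.48
tool_pos: [666.0, -37.2, 78.0]
eef_rot: [0.29, 0.645, -0.288, 0.646]
force: [-2.0, 5.8, 7.5]
finger_gap: 0.155
```

>>> move_arm(plan=[[120,[0,0,0],0],[60,[0,0,0],0],[60,[0,0,0],0],[60,[0,0,3],0],[60,[0,0,7],0],[60,[0,0,11],0],[60,[-4,-2,12],0],[60,[-8,-4,12],0],[60,[-12,-6,12],0],[60,[-16,-8,12],0],[60,[-20,-10,12],0]])

```text
time_s: 74.4
tool_pos: [477.8, -132.3, 196.1]
eef_rot: [0.289, 0.645, -0.289, 0.646]
force: [-0.4, -1.1, -0.4]
finger_gap: 0.761
```

```bash
cat > v.py <<'E'
from m import *
o=env.get_obs();print(o["tool_pos"],jaw()[0],o["finger_gap"],o["force"],o["time_s"])
c=cam("top"); W=world(c);hsv=cv2.cvtColor(c["pixels"],cv2.COLOR_RGB2HSV).astype(int);H,S=hsv[...,0],hsv[...,1]
X,Y,z=[W[...,i] for i in range(3)]
w=(X>590)&(X<740)&(Y>-110)&(Y<35)&(z>74)&(z<92)&(S>120)&(((H>100)&(H<130))|((H>18)&(H<32)))
q=W[w]; r=cv2.minAreaRect(q[:,:2].astype(np.float32)); l=cv2.fitLine(q[:,:2].astype(np.float32),cv2.DIST_HUBER,0,.01,.01).ravel(); print(len(q),r,np.degrees(np.arctan(l[1]/l[0])))
save(c,"v9.png",(240,110,450,260),3.8)
E
python3 v.py
```

```text
[ 477.8074137  -132.2504708   196.05327652] -48.25338647326406 0.7614129649709223 [-0.38940033 -1.06103154 -0.36492606] 74.4
138 ((666.0953979492188, -37.19393539428711), (89.15025329589844, 13.049369812011719), 41.97214889526367) 41.665565
```

View pics/v9.png

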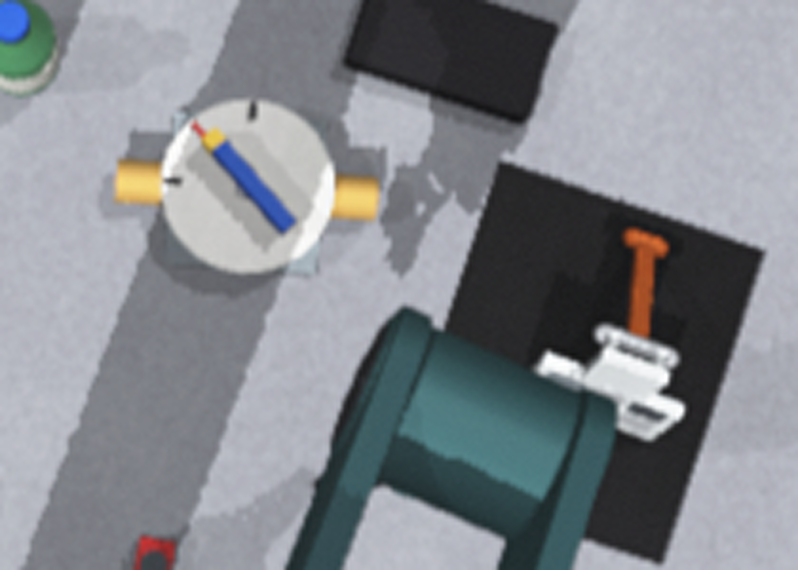

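The yellow end points at the red mark (200,130), and the plate stands on the mat with its leg out. One last numeric check, then I hand in.

```bash
python3 - <<'E'
from m import *
back()
for r in carriers(cam("top")): print(r[0],r[1])
print(env.get_obs()["dq"].round(3)); print(env.job_done())
E
```

```text
leg n 229 dir -0.841 s,z ends [ 59. 103.] [153.  10.] e [-28.   0.]
plate n 497 [(15, 47, np.float64(14.8), [-46.0, 55.0]), (30, 59, np.float64(18.7), [-48.0, 53.0]), (45, 62, np.float64(23.2), [-45.0, 53.0]), (60, 59, np.float64(27.9), [-30.0, 55.0]), (75, 55, np.float64(31.8), [1.0, 52.0]), (90, 27, np.float64(35.0), [-15.0, 25.0]), (105, 118, np.float64(54.0), [-29.0, 24.0]), (120, 70, np.float64(41.3), [-24.0, 21.0])]
[487.5 279.7  92.9] [487.8 280.6]
[491.1 225.2  94.2] [491.4 224.4]
[482.7 393.3  93.1] [482.9 393.3]
[483.7 336.2  90.8] [484.  336.3]
[ 0.039  0.031 -0.08   0.021 -0.018  0.019]
the job is handed in; nothing more can be done
None
```

The job is done and handed in at about 75 s of robot time, in the order asked. No verdict was reported.

- **Valve shut:** I turned it to its stop first, with 1.7 N m felt at the wrist. The handle lay on the x mark and stayed there until the end.
- **Carriers:** All four were present and lie one per lane in lanes 1 to 4. Tab tops read 91–94 mm, which fits resting on the dark top, and they were unmoved in the last check.
- **Plate:** It stands alone on the mat, leaning back about 0.28 rad. The leg measures about 1.0 rad, at its stop, and the leg's end is about 25 mm inside the mat's edge.
- **Valve reopened:** I then turned the valve to 45°. The handle measures 45.0° from its shut position, with the yellow end at the red mark.

**What went wrong on the way:**
- **Leg:** Lifting and pushing it did not open it fully. I used quick upward pulls, and after the plate stood, hooked the bar outward for the last few hundredths of a radian.
- **Plate dropped:** It slipped from the grip twice while I was moving it. Once it fell a few centimetres and landed flat, its top edge off the mat. I picked it up again each time.
- **Hard press:** One press on the standing plate reached about 46 N at the wrist, through the fingers, below the 120 N limit.

I did not touch the bottle, case, mug or the blue and red look-alikes, but I did not measure their positions at the end.

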